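Regrip a dowel in a V-rest and lay it in the drilling cradle

ROBOT

A 6-joint arm with a two-finger parallel gripper is mounted at the origin on a cart in front of the work surface, level with it; the furniture and walls round the work are solid. World frame = base frame: x ahead of the robot, y to its left, z up, the work surface at z = 0. Lengths are in m, angles in rad, forces in N, time in s.
With the tool pointing down it reaches from about 0.3 to 0.75 m from the base axis. Payload 8.5 kg.
Tool frame: the origin (TCP) lies at the very end of the fingers, on their centre line; the grasp point (between the pads) lies 19 mm behind it; z points along the fingers, x is the direction in which the jaws open and shut, and the axes are right-handed (so a half turn about z gives the same grasp; the last joint's range is limited). The gripper opens to 85 mm and grips with 20 to 120 N. Pads are 22 mm wide; open, the fingers measure 114 mm over their backs; the gripper's body (76 mm by 85 mm) begins 54 mm behind the grasp point. The pads swing forward as they close: fully open they stand 13 mm farther back than shut.
Start: joints at [-1.354, 0.381, 1.297, -0, 1.464, -0.215], TCP at [0.23, -0.5, 0.195] pointing down, gripper open.
Joint ranges: [-3.11, 3.11], [-0.89, 2.33], [0.22, 2.48], [-1.42, 4.56], [0.17, 2.85], [-2.88, 2.88]. Speed limits (rad/s): [2.39, 2.39, 3.14, 3.14, 3.14, 3.14].

INTERFACE

Orientations are given as [roll, pitch, yaw] about the fixed x, y, z axes, in that order (R = Rz(yaw) Ry(pitch) Rx(roll)).
In Python, from cell import observe, snapshot, get_calibration, sign_off gives the robot as it stands. The module is installed in compiled form; this text tells all that it offers.
- The arm moves only by the tool jog_arm, never from a script. Its argument "targets" is a list of rows, each a list of 6 numbers: the shift along the world's x, y, z in m, then the turn, a rotation vector about the world's x, y, z in degrees. In form: [[dx, dy, dz, rx, ry, rz], ...]. A call has 1 to 8 rows; each row is the pose to reach, as a shift and turn from the pose measured when the call began; what a row does not reach only later rows make up. A row lasts 1/10 s, in which the tool goes at most 50 mm and 8.59 degrees, less where a joint would pass 70% of its speed; a pose out of reach is approached as far as the arm can. A call with a gripper value outside its range is refused whole. "gripper" is the closure in counts, from 0 (fully open) to 255 (shut), set as the call begins (left out, the last holds). The fingers move at their own pace and stop on an object; the grip force is fixed at half the most. Time passes only in rows, so rows that repeat a pose let the fingers close. It gives the time, the measured TCP pose, the force and the opening at its end, in the units of the state.
- observe(): the state, without advancing time (a new reading comes with each control period).
- snapshot(name): name is "scene" or "side" or "wrist"; returns the picture (384x512x3 uint8, red, green, blue); there is no depth.
- get_calibration(name): a dict with "camera_matrix" (3x3 intrinsics, pixels), "k1" (the pictures are not rectified: a ray, as slopes to the right and down, at radius r is drawn at 1 + k1 r^2 times it, then the intrinsics apply), "extrinsics" (4x4, takes a point from camera to world coordinates). Camera axes: x right, y down, z forward; pixel columns grow to the right and rows downward; lengths in m; the calibration is good to about 2 mm. A picture is of the moment at which its call begins: read the wrist's pose just before it. get_calibration takes no time and is no camera call; for the wrist camera it gives the pose at the moment of the call.
- sign_off(): hands the job in, once; it reports no verdict.
The state is a dict: "t": time; "joints": joint angles; "dq": joint speeds; "joint_torque": joint torques, N m; "position": TCP position; "orientation": TCP orientation; "ft_force": force on the tool from outside, world axes, zero at the start; "ft_torque": the same for the moment, N m; "width": opening from 0.0 (shut) to 1.0 (fully open).
Only numpy, scipy, OpenCV 4.12 (cv2) and the standard library are available. Lean on these libraries where they do the work, as an engineer would, in place of code of your own. Each camera call takes 0.05 s, during which the arm holds its last target. There are 200 camera calls.

TASK

Take the red-ended dowel out of the stand by its red end and set it down in the sloping V-rest, foot against the stop and red end up, and let go of it. Then take it by its side, round the middle, and lay it level in both V saddles of the drilling cradle, between the end plates, with its red end at the red plate, and let go. Leave the other two dowels standing in the stand and do not shift anything else on the bench.

Things in the scene. Friction and masses are not known exactly. Their poses are not given: they have to be found in the camera images.
- dowel_red_center (a point): centre of the red-ended wooden dowel: a round rod 24 mm in diameter, 190 mm long, 70 to 140 g, its last 47 mm painted red. z runs along it towards the red end. It starts upright in any one of the stand's three holes, red end up, its foot on the hole's floor 15 mm above the bench, so the top 90 mm stand out of the stand
- dowel_red_end (a point): middle of the red end face of the same dowel, 95 mm from its centre along z
- dowel_red: the same red-ended dowel; origin at the middle of its foot (the bare end), z along the dowel towards the red end
- dowel_blue: dowel of the same size with a blue end, upright in another hole of the stand; leave it there. Origin at the middle of its foot
- dowel_plain: dowel of the same size, unpainted, upright in another hole of the stand; leave it there. Origin at the middle of its foot
- stand_top (a point): centre of the top face of the fixed wooden dowel stand, a block 62 x 166 mm, 115 mm high, with three square holes 28 mm wide and 100 mm deep in a row along its y axis, 54 mm apart (y = -54, 0, +54 mm). The stand is at the left and the cradle at the right, or the other way round
- vrest_center (a point): where the dowel's centre lies when it rests in the sloping V-rest (two V saddles in line, sloping at 55 degrees to the level), 128 mm above the bench. Up the slope is the direction (x + z)/sqrt 2 of this point's axes; y is level across the slope. x, the upper end, points roughly towards the robot. Left in the saddles, the dowel stays by itself
- vrest: the fixed V-rest, dark base 190 x 96 mm, origin under it. Its aluminium 90 degree saddles are 45 mm wide, top edges level with the dowel's axis; along the slope from vrest_center they span -70 to -45 and +20 to +45 mm. Between them and above, the dowel is free all round (to 35 mm below its axis). A stop plate (50 mm wide, 17 mm above the axis) meets the dowel's foot at -95 mm
- cradle_seat (a point): where the dowel's centre must lie in the level drilling cradle, 75 mm above the bench. The x axis points along the V groove to the red end plate, z is up
- cradle: the fixed drilling cradle, base 236 x 64 x 12 mm, origin under it, x to the red plate. Two 90 degree V saddles at x = -73 to -51 and +51 to +73 mm (45 mm wide, top edges level with the dowel's axis), free between them down to the base; an upright plate at each end (50 mm wide, top 15 mm above the dowel's axis, inner faces at x = -101 and +101 mm), red at +x, grey at -x
- tape: roll of masking tape lying flat, 108 mm across, 30 mm high; bystander; origin under its centre
- sander: brown sanding block 60 x 99 x 23 mm; bystander; origin under its centre, long along y
- clamp: red spring clamp lying flat, 52 x 107 x 20 mm; bystander; origin under its centre, long along y
- glue_bottle: white glue bottle, 56 mm across, 178 mm high; bystander; origin under its centre
- paint_tin: paint tin, 77 mm across and high; bystander; origin under its centre

How it is judged:
By the outcome, as a careful person would: the job done as asked, in the order asked, and still so for the second after the job is handed in, with the robot touching nothing.
It also fails if it takes over 50 s, if anything falls off the work surface, if the arm or the gripper's body presses on something with over 40 N, if the wrist force passes 120 N, or if a joint passes its speed limit or range.

## Working session

There is one attempt and no reset: what is moved stays moved. The work goes in short steps, Python scripts to look and compute and a tool call to move; the robot and the scene stay as the last step left them, time stands still between calls to the robot, and variables do not carry over. Pictures are saved under pics/ and viewed, about 8 in all and at most 12, crops included, and the job is handed in when it is done.

Besides the shell and the picture viewer there is one more tool, called after "Request:" as name([rows], argument=value, ...), one row to a line, values as JSON. jog_arm: Moves the arm, as the interface text tells. Its arguments: {"type":"object","properties":{"targets":{"type":"array"},"gripper":{"type":"number"}},"required":["targets"]}

```bash
mkdir -p pics; cat > h.py <<'E'
import numpy as np, cv2
from cell import observe, snapshot, get_calibration
def save(n,f,crop=None,s=1):
    im=snapshot(n)[:,:,::-1]
    if crop: im=im[crop[1]:crop[3],crop[0]:crop[2]]
    if s!=1: im=cv2.resize(im,None,fx=s,fy=s,interpolation=cv2.INTER_CUBIC)
    cv2.imwrite('pics/'+f,im)
def ray(c,u,v):
    K=np.array(c['camera_matrix']);k=c['k1'];T=np.array(c['extrinsics'])
    d=np.array([(u-K[0,2])/K[0,0],(v-K[1,2])/K[1,1]]);s=d.copy()
    for _ in range(30): s=d/(1+k*(s@s))
    return T[:3,3],T[:3,:3]@np.array([s[0],s[1],1])
def atz(c,u,v,z):
    o,d=ray(c,u,v);return o+d*(z-o[2])/d[2]
def proj(c,P):
    K=np.array(c['camera_matrix']);k=c['k1'];T=np.array(c['extrinsics'])
    p=(np.atleast_2d(P)-T[:3,3])@T[:3,:3];s=p[:,:2]/p[:,2:];s=s*(1+k*(s**2).sum(1,keepdims=True))
    return s@K[:2,:2].T+K[:2,2]
E
python3 - <<'E'
from h import *
a=snapshot('scene');b=snapshot('side')
cv2.imwrite('pics/a1.png',cv2.resize(a[:,:,::-1],None,fx=1.5,fy=1.5,interpolation=cv2.INTER_CUBIC))
cv2.imwrite('pics/b1.png',cv2.resize(b[:,:,::-1],None,fx=1.5,fy=1.5,interpolation=cv2.INTER_CUBIC))
for n in('scene','side','wrist'):
    c=get_calibration(n);print(n,c['k1'],np.round(c['camera_matrix'],1).tolist(),np.round(c['extrinsics'],3).tolist())
print(observe())
E
```

```text
scene -0.13785726529654072 [[488.0, 0.0, 255.0], [0.0, 488.0, 191.5], [0.0, 0.0, 1.0]] [[-0.455, -0.598, 0.66, -0.488], [-0.89, 0.318, -0.326, 0.791], [-0.015, -0.736, -0.677, 1.157], [0.0, 0.0, 0.0, 1.0]]
side 0.01202905117730902 [[403.5, 0.0, 254.9], [0.0, 403.5, 189.2], [0.0, 0.0, 1.0]] [[-0.394, -0.477, 0.785, -0.253], [-0.919, 0.195, -0.343, 0.629], [0.011, -0.857, -0.515, 0.636], [0.0, 0.0, 0.0, 1.0]]
wrist 0.018347027813919815 [[273.9, 0.0, 254.7], [0.0, 273.9, 190.0], [0.0, 0.0, 1.0]] [[0.418, -0.872, -0.254, 0.294], [-0.908, -0.402, -0.114, -0.471], [-0.002, 0.278, -0.96, 0.372], [0.0, 0.0, 0.0, 1.0]]
{'t': 0.1, 'joints': array([-1.35429858e+00,  3.81130750e-01,  1.29813031e+00,  1.94159306e-05,
        1.46358089e+00, -2.15346259e-01]), 'dq': array([-0.00124724, -0.00276307, -0.00250088,  0.00118398,  0.00029404,
        0.0004201 ]), 'joint_torque': array([ 4.85466822e-03, -4.49220943e+01, -2.31656080e+01, -1.09020314e-04,
        3.63465362e-03, -2.07789020e-05]), 'position': array([ 0.23011725, -0.49922929,  0.19449083]), 'orientation': array([-3.14130684e+00,  1.21632281e-03, -1.13895424e+00]), 'ft_force': array([0.6044595 , 0.33632321, 0.69515157]), 'ft_torque': array([-0.02602424, -0.06902312,  0.02725146]), 'width': 1.0005383751477843}
```

View pics/a1.png

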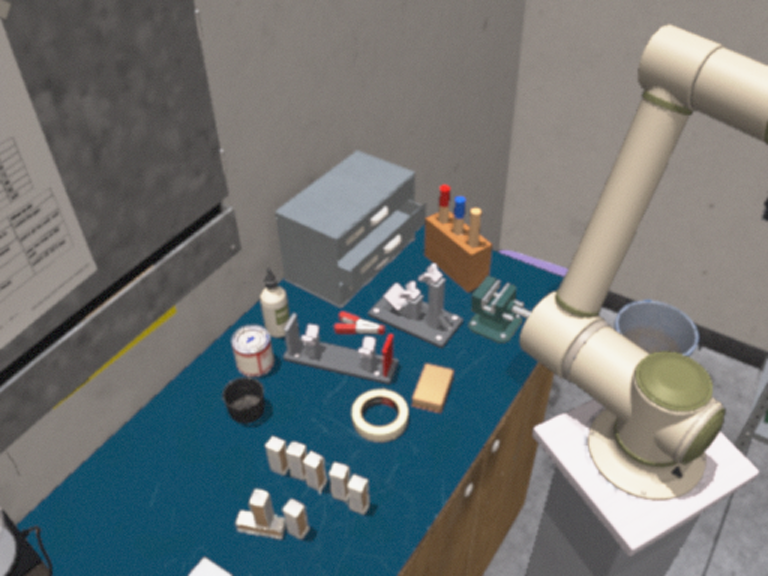

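View pics/b1.png

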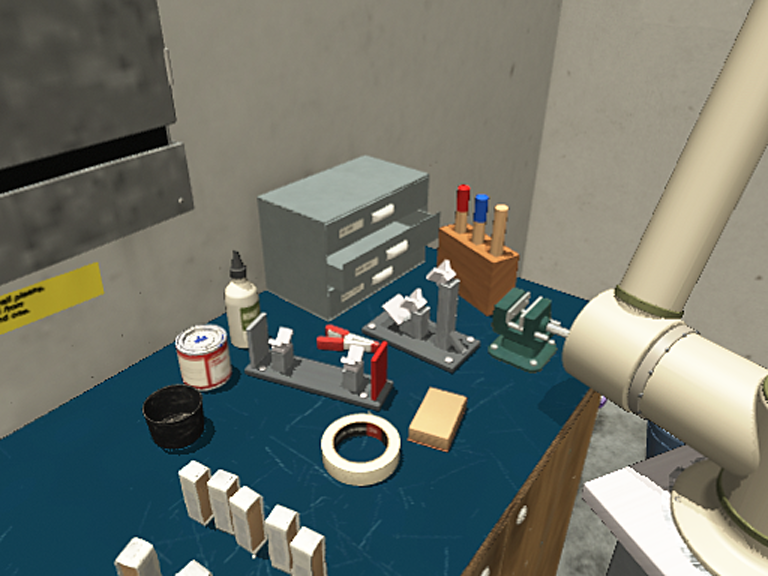

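The red dowel is in the end hole nearest the cabinet, with its top at (463,187) in the side view. The V-rest is in the middle, the cradle is to its left and its red plate is on the robot side. I'll zoom in for exact pixels.

```bash
python3 - <<'E'
from h import *
im=cv2.imread('pics/b1.png')
save('side','b2.png',(155,115,355,275),4)
save('scene','a2.png',(180,115,340,265),4)
E
```

```text
(no output)
```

View pics/b2.png

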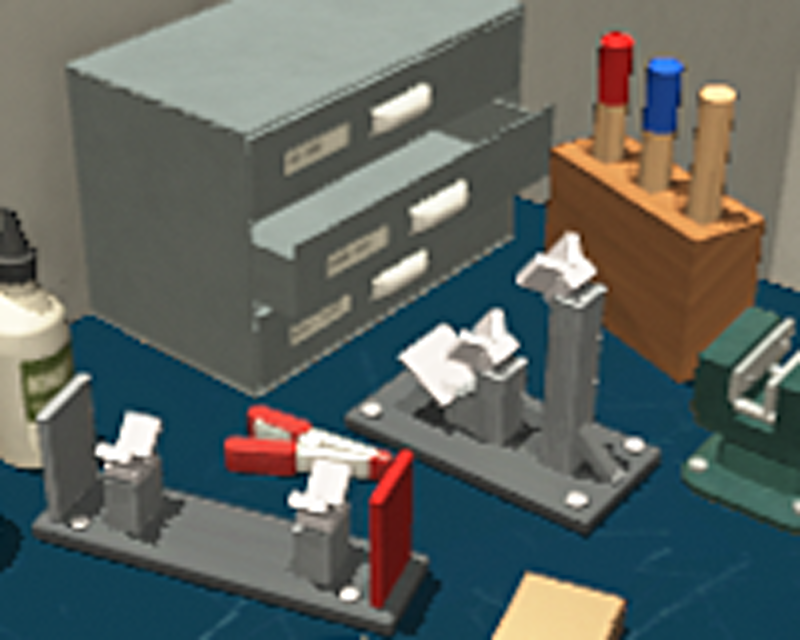

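View pics/a2.png

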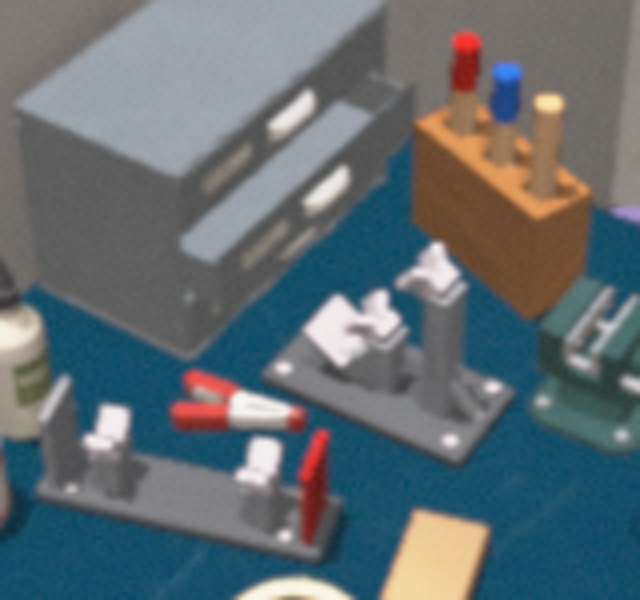

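The crops show the stand corners, the dowel tops, and the base corners of the V-rest and cradle. I'll fit these with the calibration from both views.

```bash
cat > fit.py <<'E'
from h import *
from scipy.optimize import least_squares
S=get_calibration('side');A=get_calibration('scene')
def tr(p,L):
    c,s=np.cos(p[2]),np.sin(p[2]);L=np.array(L,float)
    return np.c_[p[0]+c*L[:,0]-s*L[:,1],p[1]+s*L[:,0]+c*L[:,1],L[:,2]]
def nat(uv,o): return (np.array(uv,float)+.5)/4-.5+o
def fit(name,LS,US,LA,UA,p0):
    US=nat(US,(155,115));UA=nat(UA,(180,115))
    f=lambda p:np.r_[(proj(S,tr(p,LS))-US).ravel(),(proj(A,tr(p,LA))-UA).ravel()]
    r=least_squares(f,p0,loss='soft_l1');print(name,np.round(r.x,4),'yaw',round(np.degrees(r.x[2]),1));print(np.round(f(r.x).reshape(-1,2),1).tolist());return r.x
E
python3 - <<'E'
from fit import *
for n,c,o,l in(('side',S,(155,115),dict(red=(617,38,.205),blue=(665,65,.205),plain=(717,93,.205),Sl=(550,150,.115),Sn=(692,240,.115),Sr=(765,217,.115),Vl=(347,425,.0),Vf=(588,530,0),Vr=(660,463,0),Cl=(33,540,0),Cf=(388,632,0),Cr=(430,575,0))),
 ('scene',A,(180,115),dict(red=(466,40,.205),blue=(507,70,.205),plain=(549,102,.205),Sl=(415,122,.115),Sn=(530,213,.115),Sr=(590,190,.115),Vl=(263,383,0),Vf=(460,463,0),Vr=(513,400,0),Cl=(38,500,0),Cf=(320,558,0),Cr=(343,515,0)))):
  for k,(U,V,z) in l.items(): print(n,k,np.round(atz(c,*nat((U,V),o),z)[:2],3))
a=np.radians
fit('cradle',[(-.118,.032,0),(.118,.032,0),(.118,-.032,0)],[(33,540),(388,632),(430,575)],[(-.118,.032,0),(.118,.032,0),(.118,-.032,0)],[(38,500),(320,558),(343,515)],[.55,0,-2.])
E
```

```text
side red [0.676 0.059]
side blue [0.621 0.053]
side plain [0.567 0.045]
side Sl [0.696 0.096]
side Sn [0.537 0.072]
side Sr [0.546 0.008]
side Vl [0.578 0.305]
side Vf [0.417 0.208]
side Vr [0.46  0.131]
side Cl [0.539 0.526]
side Cf [0.381 0.358]
side Cr [0.417 0.316]
scene red [0.672 0.058]
scene blue [0.619 0.05 ]
scene plain [0.565 0.043]
scene Sl [0.695 0.092]
scene Sn [0.541 0.069]
scene Sr [0.543 0.009]
scene Vl [0.571 0.306]
scene Vf [0.415 0.206]
scene Vr [0.456 0.131]
scene Cl [0.537 0.523]
scene Cf [0.379 0.352]
scene Cr [0.41  0.315]
cradle [ 0.4738  0.4229 -1.86  ] yaw -106.6
[[-0.3, 0.2], [7.1, -29.1], [-0.1, 2.2], [-1.4, 0.1], [1.0, -24.9], [-0.9, 0.5]]
```

```bash
cat > ov.py <<'E'
from fit import *
def corners(a,b): return [(-a,-b,0),(a,-b,0),(a,b,0)]
def run():
    L=[(-.118,-.032,0),(.118,-.032,0),(.118,.032,0)]
    C=fit('cradle',L,[(33,540),(388,632),(430,575)],L,[(38,500),(320,558),(343,515)],[.475,.42,-2.3])
    L=[(-.095,-.048,0),(.095,-.048,0),(.095,.048,0)]
    V=fit('vrest',L,[(347,427),(588,530),(660,463)],L,[(263,383),(460,463),(513,400)],[.515,.22,-2.58])
    L=[(0,.054,.205),(0,0,.205),(0,-.054,.205),(-.031,.083,.115),(-.031,-.083,.115),(.031,-.083,.115)]
    T=fit('stand',L,[(617,38),(665,65),(717,93),(550,150),(692,240),(765,217)],L,[(466,40),(507,70),(549,102),(415,122),(530,213),(590,190)],[.62,.05,-1.45])
    return C,V,T
E
python3 - <<'E'
from ov import *
C,V,T=run()
c55,s55=np.cos(np.radians(55)),np.sin(np.radians(55))
def segs(ptsets,p): return [tr(p,q) for q in ptsets]
def vs(cx):
    out=[]
    for a,b in((-.07,-.045),(.02,.045)):
        for y in(-.0225,.0225): out.append([(cx+a*c55,y,.128+a*s55),(cx+b*c55,y,.128+b*s55)])
        out.append([(cx+b*c55,y,.128+b*s55) for y in(-.0225,.0225)])
    out.append([(cx-.095*c55,0,.128-.095*s55),(cx+.095*c55,0,.128+.095*s55)])
    q=lambda y:(cx-.095*c55-.017*s55,y,.128-.095*s55+.017*c55)
    out.append([q(-.025),q(.025)]);return out
cs=[]
for a,b in((-.073,-.051),(.051,.073)):
    for y in(-.0225,.0225): cs.append([(a,y,.075),(b,y,.075)])
for x in(-.101,.101): cs.append([(x,-.025,.09),(x,.025,.09)])
for n,c,o,f,g in(('side',S,np.array((155,115)),'b2.png','b3.png'),):
    im=cv2.imread('pics/'+f)
    for P,col in[(q,(0,255,255)) for q in segs(vs(0),V)]+[(q,(0,255,0)) for q in segs(cs,C)]:
        uv=((proj(c,P)-o+.5)*4-.5).round().astype(int);cv2.polylines(im,[uv.reshape(-1,1,2)],False,col,1)
    cv2.imwrite('pics/'+g,im)
for nme,u,v in(('cabbot',258,392),('cabbotR',515,235)): print(nme,atz(S,*nat((u,v),(155,115)),0).round(3))
# cabinet drawer height: vertical above front bottom plane
for u,v in((295,255),(550,110),(250,135),(520,0)):
    print([(z,atz(S,*nat((u,v),(155,115)),z).round(3)[:2].tolist()) for z in(.1,.14,.18,.22,.26)])
E
```

```text
cradle [ 0.4789  0.4193 -2.3518] yaw -134.8
[[0.1, -0.2], [1.2, 2.3], [0.7, -0.8], [-1.2, -0.2], [-0.9, 2.1], [-0.6, -2.1]]
vrest [ 0.5184  0.217  -2.6089] yaw -149.5
[[-0.3, 0.0], [0.4, 1.5], [1.0, -0.5], [-0.8, -0.8], [-0.6, 0.9], [0.1, -1.4]]
stand [ 0.6211  0.0514 -1.443 ] yaw -82.7
[[0.3, 0.1], [0.3, -0.1], [0.1, -0.1], [0.3, -0.7], [0.7, 0.4], [0.1, 0.7], [-0.5, -0.3], [-0.7, -0.2], [-0.8, -0.3], [-0.8, -0.7], [0.5, 1.3], [-0.3, 0.2]]
cabbot [0.638 0.348 0.   ]
cabbotR [0.774 0.08  0.   ]
[(0.1, [0.643, 0.316]), (0.14, [0.576, 0.339]), (0.18, [0.509, 0.363]), (0.22, [0.443, 0.386]), (0.26, [0.376, 0.409])]
[(0.1, [0.788, 0.046]), (0.14, [0.71, 0.09]), (0.18, [0.633, 0.133]), (0.22, [0.555, 0.177]), (0.26, [0.477, 0.22])]
[(0.1, [0.833, 0.284]), (0.14, [0.752, 0.309]), (0.18, [0.671, 0.335]), (0.22, [0.59, 0.361]), (0.26, [0.509, 0.387])]
[(0.1, [1.018, -0.043]), (0.14, [0.923, 0.007]), (0.18, [0.828, 0.057]), (0.22, [0.733, 0.107]), (0.26, [0.639, 0.158])]
```

View pics/b3.png

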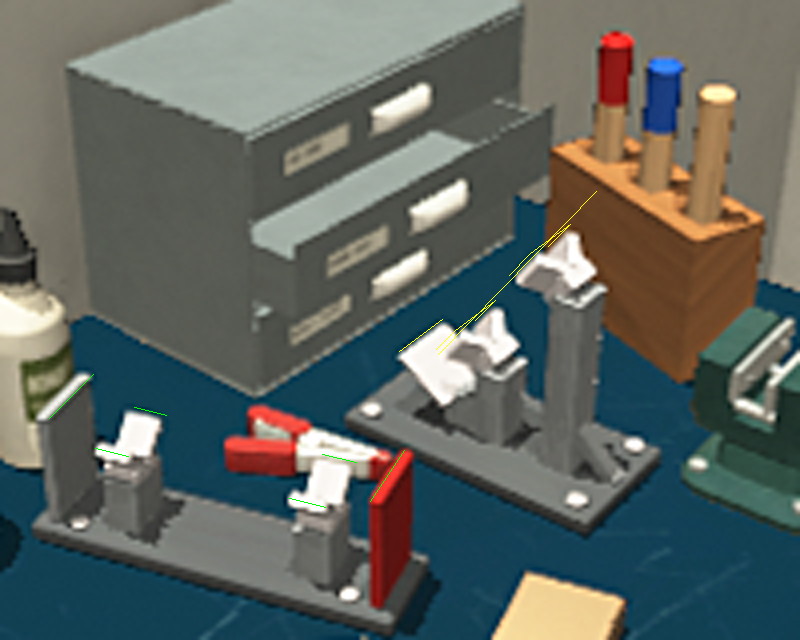

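The cradle overlay fits well, and the stand fits to under 1 px. The V-rest is good to a few mm and I'll refine it with the wrist camera. Moving above the red dowel now.

Request:
jog_arm([
  [0, 0, 0.04, 0, 0, 0],
  [0.025, 0.03, 0.07, 0, 0, -5],
  [0.05, 0.065, 0.1, 0, 0, -10],
  [0.08, 0.1, 0.125, 0, 0, -17.5],
  [0.11, 0.14, 0.125, 0, 0, -17.5],
  [0.14, 0.18, 0.125, 0, 0, -17.5],
  [0.17, 0.22, 0.125, 0, 0, -17.5],
  [0.2, 0.26, 0.125, 0, 0, -17.5],
], gripper=0)

```text
t: 1.0
position: [0.4283, -0.2409, 0.3197]
orientation: [-3.141, 0.001, -1.445]
ft_force: [0.4, -1.0, 1.1]
width: 1.002
```

Request:
jog_arm([
  [0.03, 0.038, 0, 0, 0, 0],
  [0.06, 0.075, 0, 0, 0, 0],
  [0.09, 0.11, 0, 0, 0, 0],
  [0.12, 0.15, 0, 0, 0, 0],
  [0.155, 0.19, 0, 0, 0, 0],
  [0.19, 0.23, 0, 0, 0, 0],
  [0.22, 0.265, 0, 0, 0, 0],
  [0.246, 0.299, 0, 0, 0, 0],
])

```text
t: 1.8
position: [0.6754, 0.0602, 0.3191]
orientation: [3.141, 0.001, -1.444]
ft_force: [0.8, -0.7, 0.3]
width: 1.005
```

```bash
python3 - <<'E'
from h import *
o=observe();print(o['position'],o['orientation'],o['joints'].round(3))
c=get_calibration('wrist');im=snapshot('wrist');o=observe()
print(c['extrinsics'][:3,3] if hasattr(c['extrinsics'],'shape') else c['extrinsics'])
hsv=cv2.cvtColor(im,cv2.COLOR_RGB2HSV);m=((hsv[...,0]<6)|(hsv[...,0]>174))&(hsv[...,1]>150)&(hsv[...,2]>60)
n,l,s,ce=cv2.connectedComponentsWithStats(m.astype(np.uint8));print(s[1:][s[1:,4]>60].tolist())
print('pred top px',proj(c,[[.6747,.0583,.205],[.6747,.0583,.158]]))
v=im[:,:,::-1].copy()
cv2.imwrite('pics/w1.png',cv2.resize(v,None,fx=1.5,fy=1.5))
E
```

```text
[0.67536754 0.06015514 0.31911658] [ 3.14115209e+00  9.40057518e-04 -1.44425240e+00] [-8.600e-02  6.030e-01  5.720e-01  1.000e-03  1.968e+00  1.359e+00]
[0.74506075 0.06775486 0.49675691]
[[247, 160, 21, 28, 459], [69, 272, 23, 23, 117]]
pred top px [[255.630016   177.84326393]
 [255.57356404 169.01182616]]
```

View pics/w1.png

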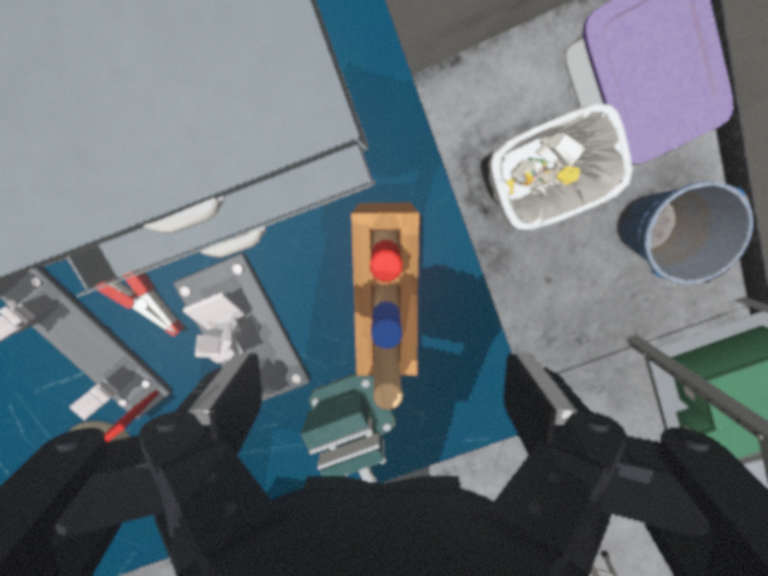

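The wrist view shows the red top at about (257,176) native, 2 mm from my estimate. The jaws are square to the row. Descending to grip.

Request:
jog_arm([
  [0, -0.003, -0.04, 0, 0, 0],
  [0, -0.003, -0.085, 0, 0, 0],
  [0, -0.003, -0.125, 0, 0, 0],
  [0, -0.003, -0.155, 0, 0, 0],
  [0, -0.003, -0.155, 0, 0, 0],
])

```text
t: 2.35
position: [0.6754, 0.0624, 0.157]
orientation: [3.13, 0.005, -1.439]
ft_force: [-0.6, -0.1, 0.3]
width: 1.002
```

Request:
jog_arm([
  [0, 0, 0, 0, 0, 0],
  [0, 0, 0, 0, 0, 0],
  [0, 0, 0, 0, 0, 0],
  [0, 0, 0, 0, 0, 0],
  [0, 0, 0, 0, 0, 0],
  [0, 0, 0, 0, 0, 0],
], gripper=255)

```text
t: 2.95
position: [0.676, 0.0622, 0.1585]
orientation: [3.133, 0.005, -1.44]
ft_force: [-0.1, -1.2, 5.4]
width: 0.244
```

Request:
jog_arm([
  [0, 0, 0.02, 0, 0, 0],
  [0, 0, 0.04, 0, 0, 0],
  [0, 0, 0.06, 0, 0, 0],
  [0, 0, 0.06, 0, 0, 0],
])

```text
t: 3.35
position: [0.6769, 0.0622, 0.2211]
orientation: [3.138, 0.004, -1.439]
ft_force: [0.1, -0.6, -1.3]
width: 0.246
```

```bash
python3 - <<'E'
from h import *
o=observe();print({k:np.round(v,4) for k,v in o.items()})
c=get_calibration('wrist');a=snapshot('wrist')[:,:,::-1];b=snapshot('side')[100:260,200:360,::-1]
cv2.imwrite('pics/m1.png',np.hstack([cv2.resize(a[90:310,130:390],None,fx=1.6,fy=1.6),cv2.resize(b,(352,352),interpolation=2)]))
E
```

```text
{'t': np.float64(3.35), 'joints': array([-0.0833,  0.6132,  0.8216,  0.0028,  1.7112,  1.3564]), 'dq': array([-0.0009,  0.0287,  0.0759, -0.0025, -0.051 , -0.0013]), 'joint_torque': array([-2.60000e-01, -5.75342e+01, -2.51068e+01,  4.00000e-04,
        5.14900e-01,  1.50000e-03]), 'position': array([0.6769, 0.0622, 0.2211]), 'orientation': array([ 3.1379,  0.0036, -1.4393]), 'ft_force': array([ 0.0771, -0.6416, -1.2824]), 'ft_torque': array([ 0.0284, -0.075 ,  0.0299]), 'width': np.float64(0.2463)}
```

View pics/m1.png

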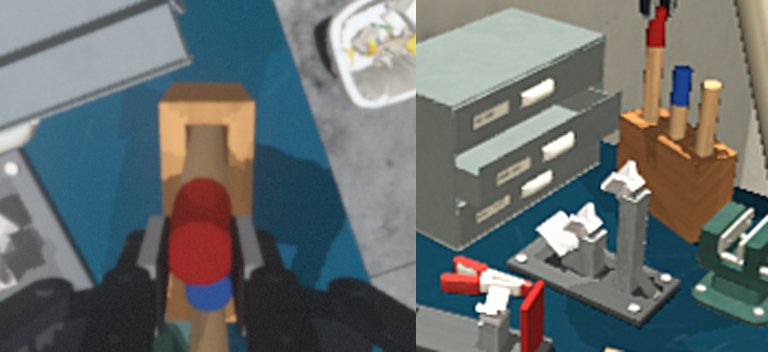

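Held: the dowel's foot is coming out of the hole and the other two dowels still stand. Lifting clear, then computing the turn.

Request:
jog_arm([
  [0, 0, 0.035, 0, 0, 0],
  [0, 0, 0.075, 0, 0, 0],
  [0, 0, 0.115, 0, 0, 0],
  [0, 0, 0.15, 0, 0, 0],
  [-0.02, 0.02, 0.165, 0, 0, 0],
])

```text
t: 3.95
position: [0.6576, 0.0804, 0.3827]
orientation: [3.134, 0.004, -1.443]
ft_force: [0.2, -0.1, -1.4]
width: 0.244
```

```bash
cat > pose.py <<'E'
from h import *
from scipy.spatial.transform import Rotation as R
def frame(yaw):
    xh=np.array([np.cos(yaw),np.sin(yaw),0]);y=np.array([-np.sin(yaw),np.cos(yaw),0]);return xh,y
def need(P,zt,xt):
    "shift and rotvec(deg) from present pose to TCP P, tool z zt, tool x xt"
    o=observe();R0=R.from_euler('xyz',o['orientation']);yt=np.cross(zt,xt)
    R1=R.from_matrix(np.c_[xt,yt,zt]);print('now',o['position'].round(4),'w',round(float(o['width']),3),'F',o['ft_force'].round(1),'j',o['joints'].round(2))
    print('shift',(np.array(P)-o['position']).round(4),'rot',np.degrees((R1*R0.inv()).as_rotvec()).round(1))
V=[.5184,.217,-2.6089]
def vr(P=V):
    xh,y=frame(P[2]);c,s=np.cos(np.radians(55)),np.sin(np.radians(55))
    return np.array([P[0],P[1],.128]),c*xh+s*np.array([0,0,1]),-s*xh+c*np.array([0,0,1]),y
E
python3 - <<'E'
from pose import *
C,a,n,y=vr();P=C+a*.0525;print(P,a,n,y);need(P+[0,0,.15],-a,y)
E
```

```text
[0.49245958 0.20170709 0.17100548] [-0.49410324 -0.29129352  0.81915204] [0.70565256 0.41601025 0.57357644] [ 0.50785475 -0.86144272  0.        ]
now [0.6576 0.0804 0.3827] w 0.244 F [ 0.2 -0.1 -1.4] j [-0.06  0.6   0.4   0.    2.15  1.39]
shift [-0.1652  0.1214 -0.0617] rot [ 11.4 -33.8  22.4]
```

Request:
jog_arm([
  [-0.03, 0.022, 0, 2, -5.6, 3.7],
  [-0.06, 0.044, 0, 3.8, -11.3, 7.5],
  [-0.09, 0.066, 0, 5.7, -17, 11.2],
  [-0.12, 0.09, -0.01, 7.6, -22.5, 15],
  [-0.145, 0.11, -0.02, 9.5, -28.2, 18.7],
  [-0.165, 0.121, -0.03, 11.4, -33.8, 22.4],
  [-0.165, 0.121, -0.05, 11.4, -33.8, 22.4],
  [-0.165, 0.121, -0.06, 11.4, -33.8, 22.4],
])

```text
t: 4.75
position: [0.4909, 0.2013, 0.3199]
orientation: [-2.535, 0.002, -1.037]
ft_force: [0.3, 0.7, -1.8]
width: 0.246
```

```bash
python3 - <<'E'
from pose import *
C,a,n,y=vr();P=C+a*.0525;need(P+[0,0,.04],-a,y)
E
```

```text
now [0.4909 0.2013 0.3199] w 0.246 F [ 0.3  0.7 -1.8] j [-0.01 -0.01  1.59  0.35  1.05  0.94]
shift [ 0.0016  0.0004 -0.1089] rot [-0.  -0.3 -0. ]
```

Go down to 40 mm above and look from the side, with the model overlay.

Request:
jog_arm([
  [0.001, 0, -0.04, 0, 0, 0],
  [0.0015, 0, -0.08, 0, 0, 0],
  [0.0015, 0, -0.109, 0, 0, 0],
  [0.0015, 0, -0.109, 0, 0, 0],
])

```text
t: 5.15
position: [0.4909, 0.2011, 0.2064]
orientation: [-2.543, 0.007, -1.038]
ft_force: [-0.2, 0.9, -1.0]
width: 0.249
```

```bash
python3 - <<'E'
from pose import *
C,a,n,y=vr();need(C+a*.0525,-a,y)
o=observe();z=R.from_euler('xyz',o['orientation']).as_matrix()[:,2];T=o['position']
c=get_calibration('side');A=get_calibration('scene')
ims=[]
for nm,cc in(('side',c),('scene',A)):
    im=snapshot(nm)[:,:,::-1];q=proj(cc,[C])[0].round().astype(int);h=38 if nm=='scene' else 50
    x0,y0=q-h-8;w=2*h+12
    im=cv2.resize(im[y0:y0+w,x0:x0+w],(400,400),interpolation=2);f=400/w
    for L,col in(([T,T+z*.1435],(0,255,255)),([C-a*.095,C+a*.095],(0,255,0)),([C+a*.045-y*.0225,C+a*.045+y*.0225],(255,0,255)),([C-a*.095+n*.017-y*.025,C-a*.095+n*.017+y*.025],(255,0,255)),([C-a*.045-y*.0225,C-a*.07-y*.0225],(255,0,255)),([C-a*.045+y*.0225,C-a*.07+y*.0225],(255,0,255))):
        uv=((proj(cc,L)-[x0,y0]+.5)*f-.5).round().astype(int);cv2.polylines(im,[uv.reshape(-1,1,2)],False,col,1)
    ims.append(im);print(x0,y0,f)
cv2.imwrite('pics/m2.png',np.hstack(ims))
E
```

```text
now [0.4909 0.2011 0.2064] w 0.249 F [-0.2  0.9 -1. ] j [-0.01  0.1   1.82  0.45  0.75  0.78]
shift [ 0.0016  0.0006 -0.0354] rot [ 0.  -0.8 -0. ]
225 126 3.5714285714285716
231 137 4.545454545454546
```

View pics/m2.png

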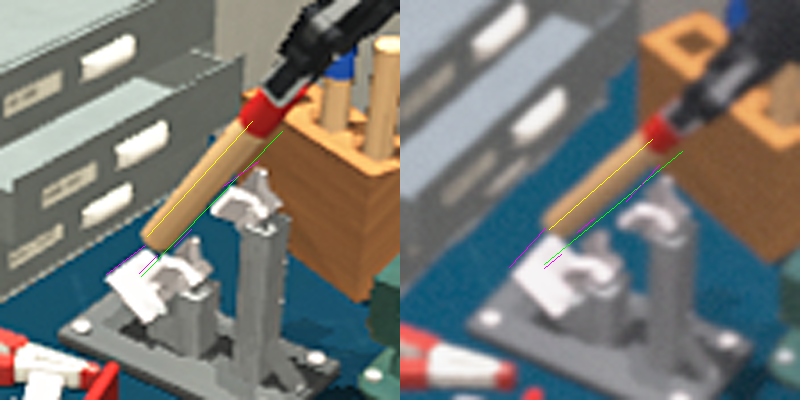

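The yellow tool axis lies on the dowel to about 1 px. The modelled stop edge matches the picture, and the saddles look 2–3 mm lower than the model. Descending by force.

Request:
jog_arm([
  [0.001, 0.0005, -0.01, 0, -0.8, 0],
  [0.0015, 0.0005, -0.02, 0, -0.8, 0],
  [0.0015, 0.0005, -0.028, 0, -0.8, 0],
  [0.0015, 0.0005, -0.028, 0, -0.8, 0],
])

```text
t: 5.65
position: [0.4946, 0.2017, 0.1828]
orientation: [-2.524, -0.004, -1.038]
ft_force: [0.1, -1.0, -0.6]
width: 0.246
```

Request:
jog_arm([
  [0, 0, -0.002, 0, 0, 0],
  [0, 0, -0.004, 0, 0, 0],
  [0, 0, -0.004, 0, 0, 0],
])

```text
t: 5.95
position: [0.4946, 0.2017, 0.1788]
orientation: [-2.524, -0.004, -1.038]
ft_force: [-0.6, 0.0, -1.1]
width: 0.244
```

Request:
jog_arm([
  [-0.001, 0, -0.002, 0, 0, 0],
  [-0.002, 0, -0.004, 0, 0, 0],
  [-0.002, 0, -0.006, 0, 0, 0],
  [-0.002, 0, -0.006, 0, 0, 0],
])

```text
t: 6.35
position: [0.4925, 0.2018, 0.1726]
orientation: [-2.524, -0.003, -1.038]
ft_force: [0.3, -0.5, -1.8]
width: 0.242
```

```bash
python3 - <<'E'
from pose import *
C,a,n,y=vr();need(C+a*.0485,-a,y);d=observe()['position']-(C+a*.0485);print('a,n,y mm',1e3*d@a,1e3*d@n,1e3*d@y)
o=observe();z=R.from_euler('xyz',o['orientation']).as_matrix()[:,2];T=o['position']
ims=[]
for nm,(x0,y0,w,h) in(('side',(240,150,80,85)),('scene',(240,150,80,85))):
    cc=get_calibration(nm);im=snapshot(nm)[y0:y0+h,x0:x0+w,::-1];f=5
    im=cv2.resize(im,None,fx=f,fy=f,interpolation=2)
    for L,col in(([T,T+z*.1435],(0,255,255)),):
        uv=((proj(cc,L)-[x0,y0]+.5)*f-.5).round().astype(int);cv2.polylines(im,[uv.reshape(-1,1,2)],False,col,1)
    ims.append(im)
cv2.imwrite('pics/m3.png',np.hstack(ims))
E
```

```text
now [0.4925 0.2018 0.1726] w 0.242 F [ 0.3 -0.5 -1.8] j [-0.    0.15  1.89  0.53  0.62  0.68]
shift [ 0.0019  0.0011 -0.0049] rot [-0.   0.4 -0. ]
a,n,y mm 5.245681777887563 0.9650518188320407 -0.06071907043448317
```

View pics/m3.png

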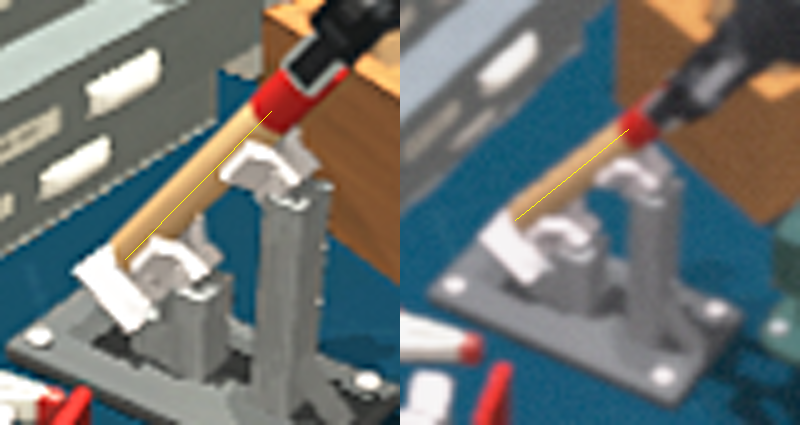

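The dowel is in line with the saddles and its foot is just short of the stop. There is no contact yet, so I'm lowering it along the V normal.

Request:
jog_arm([
  [-0.0007, -0.0004, -0.0006, 0, 0.4, 0],
  [-0.0014, -0.0008, -0.0012, 0, 0.4, 0],
  [-0.0021, -0.0012, -0.0018, 0, 0.4, 0],
  [-0.0021, -0.0012, -0.0018, 0, 0.4, 0],
])

```text
t: 6.85
position: [0.4908, 0.2006, 0.1714]
orientation: [-2.529, -0.0, -1.038]
ft_force: [0.0, 2.1, 1.9]
width: 0.246
```

Request:
jog_arm([
  [-0.0007, -0.0004, -0.0006, 0, 0, 0],
  [-0.0014, -0.0008, -0.0012, 0, 0, 0],
  [-0.0014, -0.0008, -0.0012, 0, 0, 0],
])

```text
t: 7.15
position: [0.4896, 0.1999, 0.1706]
orientation: [-2.528, -0.0, -1.038]
ft_force: [1.1, 3.1, 2.7]
width: 0.245
```

Request:
jog_arm([
  [0.0005, 0.0003, -0.0008, 0, 0, 0],
  [0.001, 0.0006, -0.0016, 0, 0, 0],
  [0.0015, 0.0009, -0.0024, 0, 0, 0],
  [0.0015, 0.0009, -0.0024, 0, 0, 0],
])

```text
t: 7.55
position: [0.491, 0.201, 0.168]
orientation: [-2.528, 0.0, -1.038]
ft_force: [1.0, 5.4, 3.3]
width: 0.245
```

```bash
cat > chk.py <<'E'
from pose import *
C,a,n,y=vr();o=observe();d=o['position']-(C+a*.0485);f=o['ft_force'];print('a,n,y mm',1e3*d@a,1e3*d@n,1e3*d@y,'F',f@a,f@n,f@y)
E
python3 chk.py
```

```text
a,n,y mm 2.4360955325338716 -3.0516446966069153 -0.17819947317137158 F 0.6238590009552012 4.8352141345897195 -4.097528508507598
```

Request:
jog_arm([
  [-0.0005, 0.0008, 0, 0, 0, 0],
  [-0.0008, 0.0013, 0, 0, 0, 0],
  [-0.0003, 0.0016, -0.0008, 0, 0, 0],
  [0.0002, 0.0019, -0.0016, 0, 0, 0],
  [0.0007, 0.0022, -0.0025, 0, 0, 0],
  [0.0007, 0.0022, -0.0025, 0, 0, 0],
])

```text
t: 8.15
position: [0.4922, 0.2029, 0.1683]
orientation: [-2.524, -0.003, -1.038]
ft_force: [-19.8, -9.9, 30.9]
width: 0.246
```

```bash
python3 chk.py
```

```text
a,n,y mm 1.5606950690394445 -1.202248606283567 -1.1525941280022851 F 37.98008815257944 -0.4137530190163453 -1.5355052757946877
```

The foot is on the stop with 38 N along the axis. I'm easing off, then letting go.

Request:
jog_arm([
  [-0.0005, -0.0003, 0.0008, 0, 0, 0],
  [-0.0006, -0.0004, 0.001, 0, 0, 0],
])

```text
t: 8.35
position: [0.4913, 0.2024, 0.1692]
orientation: [-2.524, -0.003, -1.038]
ft_force: [-0.3, 2.4, 1.2]
width: 0.245
```

```bash
python3 chk.py
```

```text
a,n,y mm 2.941054705783342 -1.5578857136238191 -1.1984781840705954 F 0.41270286170038617 1.4454670639729015 -2.251977246982771
```

Request:
jog_arm([
  [0.0004, 0.0003, -0.0007, 0, 0, 0],
  [0.0004, 0.0003, -0.0007, 0, 0, 0],
])

```text
t: 8.55
position: [0.4915, 0.2027, 0.1683]
orientation: [-2.525, -0.003, -1.038]
ft_force: [-2.7, 0.2, 6.1]
width: 0.247
```

Request:
jog_arm([
  [0, 0, 0, 0, 0, 0],
  [0, 0, 0, 0, 0, 0],
  [0, 0, 0, 0, 0, 0],
  [0, 0, 0, 0, 0, 0],
  [0, 0, 0, 0, 0, 0],
], gripper=0)

```text
t: 9.05
position: [0.4915, 0.2027, 0.1682]
orientation: [-2.525, -0.003, -1.038]
ft_force: [-0.2, -0.2, -0.5]
width: 0.999
```

```bash
python3 chk.py
```

```text
a,n,y mm 1.8673755800494163 -1.9016643412411605 -1.3092693863736076 F -0.2422934831660601 -0.4809153038228464 0.13012262365411054
```

Request:
jog_arm([
  [-0.01, -0.006, 0.016, 0, 0, 0],
  [-0.025, -0.015, 0.041, 0, 0, 0],
  [-0.045, -0.026, 0.074, 0, 0, 0],
  [-0.06, -0.036, 0.1, 0, 0, 0],
  [-0.06, -0.036, 0.14, 0, 0, 0],
  [-0.06, -0.036, 0.17, 0, 0, 0],
])

```text
t: 9.65
position: [0.4312, 0.1663, 0.3407]
orientation: [-2.523, -0.005, -1.039]
ft_force: [0.3, 0.4, 0.2]
width: 1.004
```

```bash
cat > g2.py <<'E'
from pose import *
C,a,n,y=vr();C2=C+.0015*a-.0025*n-.0013*y
ph=np.radians(25);zt=-(n*np.cos(ph)+a*np.sin(ph));G=C2-.008*a+zt*.019
if __name__=='__main__':
    print('zt',zt,'G',G)
    for k in(.12,.0): need(G-zt*k,zt,y)
E
python3 g2.py;python3 - <<'E'
from h import *
ims=[]
for nm,(x0,y0,w,h) in(('side',(240,140,80,95)),('scene',(240,140,80,95))):
    im=snapshot(nm)[y0:y0+h,x0:x0+w,::-1];ims.append(cv2.resize(im,None,fx=5,fy=5,interpolation=2))
cv2.imwrite('pics/m4.png',np.hstack(ims))
E
```

```text
zt [-0.43072136 -0.25392737 -0.8660254 ] G [0.51100362 0.21414864 0.10478709]
now [0.4312 0.1663 0.3407] w 1.004 F [0.3 0.4 0.2] j [-0.13 -0.16  1.67  0.4   1.15  0.83]
shift [ 0.1315  0.0783 -0.132 ] rot [-33.   56.5  -0.1]
now [0.4312 0.1663 0.3407] w 1.004 F [0.3 0.4 0.2] j [-0.13 -0.16  1.67  0.4   1.15  0.83]
shift [ 0.0798  0.0478 -0.2359] rot [-33.   56.5  -0.1]
```

View pics/m4.png

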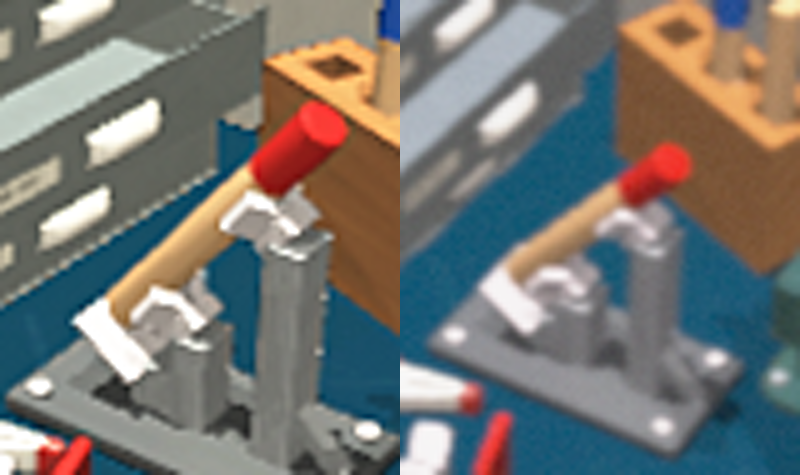

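The dowel is seated in both saddles with its foot at the stop. The red end face is at (325,125) in the crop. Turning the tool for the side grasp.

Request:
jog_arm([
  [0.016, 0.01, 0, -4.1, 7, 0],
  [0.033, 0.02, 0, -8.2, 14.1, 0],
  [0.05, 0.03, 0, -12.3, 21.2, 0],
  [0.066, 0.04, 0, -16.5, 28.2, 0],
  [0.082, 0.049, 0, -20.6, 35.3, 0],
  [0.1, 0.06, 0, -24.7, 42.3, 0],
  [0.115, 0.068, 0, -28.8, 49.4, 0],
  [0.131, 0.078, 0, -33, 56.5, 0],
])

```text
t: 10.55
position: [0.5565, 0.2417, 0.3367]
orientation: [2.617, 0.002, -1.033]
ft_force: [102.0, 35.7, 75.5]
width: 0.998
```

```bash
python3 - <<'E'
from g2 import *
S=get_calibration('side');A=get_calibration('scene')
o1,d1=ray(S,304.6,164.6);o2,d2=ray(A,295,172.6)
t=np.linalg.lstsq(np.c_[d1,-d2],o2-o1,rcond=None)[0];p,q=o1+d1*t[0],o2+d2*t[1]
e=(p+q)/2-(C2+.095*a);print('gap',1e3*np.linalg.norm(p-q),'err a,n,y',1e3*e@a,1e3*e@n,1e3*e@y)
need(G-zt*.12,zt,y)
E
```

```text
gap 4.770784680042766 err a,n,y 7.479287614325231 -5.639967904235706 -10.406863878266575
now [0.5565 0.2417 0.3367] w 0.998 F [102.   35.7  75.5] j [ 0.28  0.81  0.22 -0.25  2.61  1.13]
shift [ 0.0062  0.0029 -0.128 ] rot [-0.  -0.1 -0.3]
```

A force of 130 N showed up just as joint 3 reached its 0.22 limit. I'm backing out of that reach straight away.

Request:
jog_arm([
  [-0.02, -0.01, -0.01, 0, 0, 0],
  [-0.02, -0.01, -0.02, 0, 0, 0],
])

```text
t: 10.75
position: [0.536, 0.2318, 0.3048]
orientation: [2.591, 0.009, -1.033]
ft_force: [0.1, -0.7, 2.5]
width: 1.004
```

```bash
python3 g2.py; python3 - <<'E'
from h import *
a=snapshot('wrist')[:,:,::-1];b=snapshot('scene')[:,:,::-1];c=snapshot('side')[:,:,::-1]
cv2.imwrite('pics/m5.png',np.vstack([np.hstack([cv2.resize(b,(400,300)),cv2.resize(c,(400,300))]),np.hstack([cv2.resize(a,(400,300)),cv2.resize(b[60:240,180:420],(400,300),interpolation=2)])]))
E
```

```text
zt [-0.43072136 -0.25392737 -0.8660254 ] G [0.51100362 0.21414864 0.10478709]
now [0.536  0.2318 0.3048] w 1.004 F [ 0.1 -0.7  2.5] j [ 0.27  0.74  0.46 -0.21  2.46  1.17]
shift [ 0.0267  0.0129 -0.0961] rot [ 0.3 -1.6 -0.3]
now [0.536  0.2318 0.3048] w 1.004 F [ 0.1 -0.7  2.5] j [ 0.27  0.74  0.46 -0.21  2.46  1.17]
shift [-0.025  -0.0176 -0.2   ] rot [ 0.3 -1.6 -0.3]
```

View pics/m5.png

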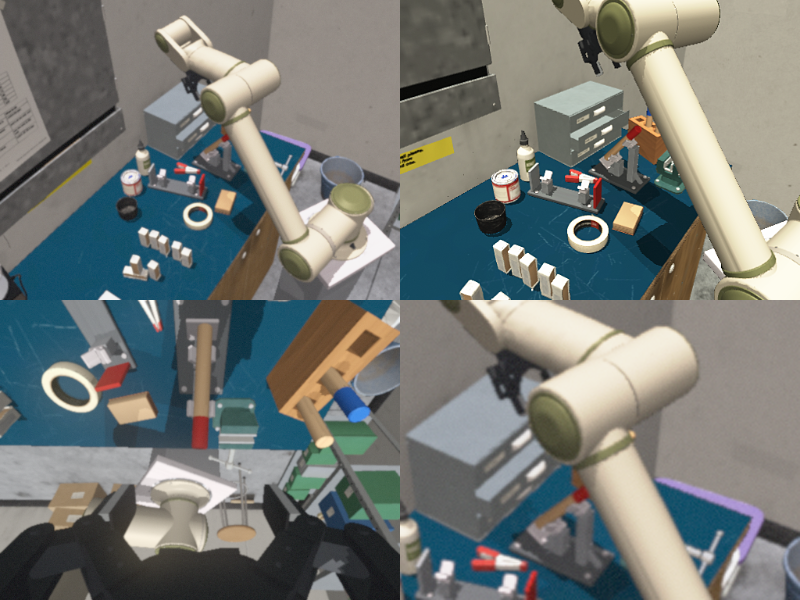

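Nothing looks disturbed, the force is back to zero and the dowel is still in the V-rest. It was the arm at full stretch, so I'll go lower first. Moving to the standoff and checking the lateral offset with the wrist camera.

Request:
jog_arm([
  [0, 0, -0.03, 0, 0, 0],
  [0.008, 0.004, -0.06, 0, -1, 0],
  [0.018, 0.009, -0.08, 0.3, -1.6, -0.3],
  [0.026, 0.013, -0.096, 0.3, -1.6, -0.3],
  [0.026, 0.013, -0.096, 0.3, -1.6, -0.3],
])

```text
t: 11.4
position: [0.563, 0.2448, 0.2192]
orientation: [2.641, -0.007, -1.038]
ft_force: [0.2, -0.6, -1.2]
width: 0.998
```

```bash
cat > red.py <<'E'
from g2 import *
c=get_calibration('wrist');im=snapshot('wrist');hsv=cv2.cvtColor(im,cv2.COLOR_RGB2HSV)
m=((hsv[...,0]<6)|(hsv[...,0]>174))&(hsv[...,1]>150)&(hsv[...,2]>50)
k,l,s,ce=cv2.connectedComponentsWithStats(m.astype(np.uint8));i=[j for j in range(1,k) if s[j,4]>150];print(s[i].tolist(),ce[i].round(1).tolist())
print('pred red mid/top',proj(c,[C2+.0715*a,C2+.095*a,C2+.048*a,C2,C2+.0715*a+.01*y]).round(1).tolist())
w=(hsv[...,0]>8)&(hsv[...,0]<20)&(hsv[...,1]>60)
q=proj(c,[C2-.0*a])[0];r=int(round(q[1]))
for rr in(r,int(proj(c,[C2-.03*a])[0][1])): xs=np.where(w[rr,int(q[0])-60:int(q[0])+60])[0]+int(q[0])-60;print('wood row',rr,xs.min() if len(xs) else None,xs.max() if len(xs) else None,xs.mean() if len(xs) else None)
need(G-zt*.12,zt,y);need(G,zt,y)
E
python3 red.py
```

```text
[[105, 140, 48, 43, 879], [244, 231, 20, 16, 187]] [[131.3, 161.8], [254.8, 236.2]]
pred red mid/top [[253.9, 251.8], [254.0, 275.7], [253.8, 228.7], [253.6, 183.5], [263.7, 251.8]]
wood row 184 245 265 255.0
wood row 156 246 266 256.0
now [0.5629 0.2448 0.2206] w 0.999 F [0.3 0.1 0.4] j [ 0.28  0.79  0.59 -0.16  2.25  1.25]
shift [-0.0002 -0.0001 -0.0119] rot [-0.3  1.4 -0. ]
now [0.5629 0.2448 0.2206] w 0.999 F [0.3 0.1 0.4] j [ 0.28  0.79  0.59 -0.16  2.25  1.25]
shift [-0.0519 -0.0306 -0.1158] rot [-0.3  1.4 -0. ]
```

The lateral error is under 2 mm. Going in along the tool axis.

Request:
jog_arm([
  [-0.006, -0.003, -0.022, -0.3, 1.4, 0],
  [-0.016, -0.009, -0.044, -0.3, 1.4, 0],
  [-0.026, -0.016, -0.064, -0.3, 1.4, 0],
  [-0.036, -0.022, -0.084, -0.3, 1.4, 0],
  [-0.041, -0.025, -0.094, -0.3, 1.4, 0],
  [-0.041, -0.025, -0.094, -0.3, 1.4, 0],
])

```text
t: 12.05
position: [0.5216, 0.2195, 0.1274]
orientation: [2.619, 0.0, -1.038]
ft_force: [-0.3, -0.1, 0.3]
width: 0.996
```

```bash
python3 g2.py|tail -2
```

```text
now [0.5216 0.2195 0.1274] w 0.996 F [-0.3 -0.1  0.3] j [ 0.26  0.75  0.94 -0.15  1.96  1.28]
shift [-0.0106 -0.0053 -0.0226] rot [-0.   0.1 -0. ]
```

Request:
jog_arm([
  [-0.005, -0.003, -0.011, 0, 0, 0],
  [-0.01, -0.006, -0.022, 0, 0, 0],
  [-0.01, -0.006, -0.022, 0, 0, 0],
])

```text
t: 12.35
position: [0.5118, 0.2135, 0.1062]
orientation: [2.62, -0.0, -1.038]
ft_force: [0.7, 0.3, 0.9]
width: 0.997
```

Request:
jog_arm([
  [0, 0, 0, 0, 0, 0],
  [0, 0, 0, 0, 0, 0],
  [0, 0, 0, 0, 0, 0],
  [0, 0, 0, 0, 0, 0],
  [0, 0, 0, 0, 0, 0],
  [0, 0, 0, 0, 0, 0],
], gripper=255)

```text
t: 12.95
position: [0.5118, 0.2135, 0.1063]
orientation: [2.62, -0.0, -1.038]
ft_force: [-0.2, 1.2, 1.0]
width: 0.004
```

```bash
python3 g2.py|tail -2
```

```text
now [0.5118 0.2135 0.1063] w 0.004 F [-0.2  1.2  1. ] j [ 0.26  0.74  1.01 -0.14  1.89  1.28]
shift [-0.0008  0.0007 -0.0015] rot [-0.   0.1 -0. ]
```

The jaws closed on nothing. I'm checking numerically where the dowel is before using another view.

```bash
python3 - <<'E'
from g2 import *
old=cv2.imread('pics/m4.png')
def blob(b,t):
    h=cv2.cvtColor(b,cv2.COLOR_BGR2HSV);m=((h[...,0]<6)|(h[...,0]>174))&(h[...,1]>150)&(h[...,2]>50)
    k,l,s,ce=cv2.connectedComponentsWithStats(m.astype(np.uint8));print(t,[(s[j].tolist(),ce[j].round(1).tolist()) for j in range(1,k) if s[j,4]>40])
x0,y0,w,h=240,140,80,95
for i,nm in enumerate(('side','scene')):
    blob(cv2.resize(old[:,i*400:i*400+400],(80,95),interpolation=cv2.INTER_AREA),nm+' old');im=snapshot(nm)[:,:,::-1];blob(im[y0:y0+h,x0:x0+w],nm+' now')
c=get_calibration('wrist');im=snapshot('wrist')[:,:,::-1];blob(im,'wrist');cv2.imwrite('pics/w_raw.png',im)
print(proj(c,[C2,C2+.048*a,C2+.095*a,C2-.04*a]).round(1).tolist())
cv2.imwrite('pics/m6.png',np.hstack([cv2.resize(im,(512,384)),cv2.resize(snapshot('side')[130:240,230:330,::-1],(286,384),interpolation=2)]))
E
```

```text
side old [([50, 20, 19, 19, 208], [59.2, 28.8]), ([8, 87, 10, 8, 60], [13.0, 91.4])]
side now [([50, 21, 19, 18, 195], [59.1, 29.4]), ([8, 87, 10, 8, 62], [12.9, 91.3])]
scene old [([44, 29, 14, 12, 108], [50.5, 34.3]), ([15, 83, 7, 12, 50], [18.4, 89.2])]
scene now [([44, 32, 10, 9, 56], [48.2, 36.3]), ([15, 83, 7, 12, 50], [18.4, 89.4])]
wrist [([18, 151, 90, 73, 2667], [65.1, 188.9])]
[[252.1, 238.8], [251.9, 320.7], [251.7, 409.7], [252.3, 176.2]]
```

View pics/m6.png

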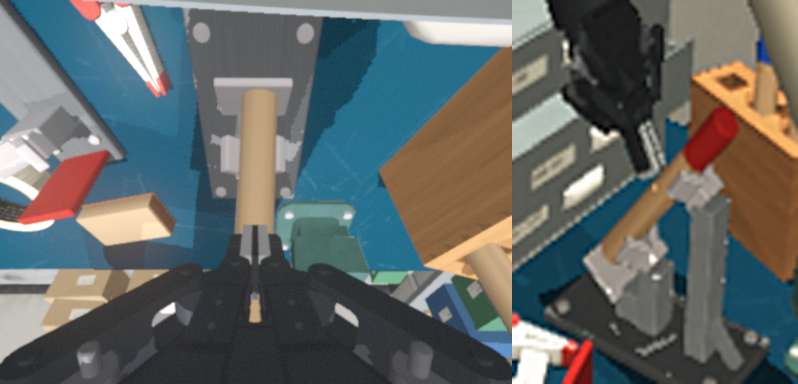

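The fingers have closed right above the dowel, centred sideways, and the dowel hasn't moved. So the tool is tens of mm higher along the V normal than the kinematics say. Comparing the dowel's apparent size with the prediction.

```bash
python3 - <<'E'
from g2 import *
c=get_calibration('wrist');T=np.array(c['extrinsics']);o=observe()
print('TCP px',proj(c,[o['position']]).round(1), 'TCP in cam',((o['position']-T[:3,3])@T[:3,:3]).round(3))
for s in(-.095,-.06,-.03,0,.03):
    P=C2+s*a;q=proj(c,[P,P+.012*y,P-.012*y,P+n*.012]).round(1);print(s,q[0],'w',abs(q[1,0]-q[2,0]).round(1),'top',q[3],'depth',((P-T[:3,3])@T[:3,:3])[2].round(3))
im=cv2.imread('pics/w_raw.png');h=cv2.cvtColor(im,cv2.COLOR_BGR2HSV);w=(h[...,0]>8)&(h[...,0]<22)&(h[...,1]>60)&(h[...,2]>70)
for r in range(80,236,12):
    xs=np.where(w[r,225:295])[0]+225;print(r,(xs.min(),xs.max(),len(xs)) if len(xs) else None,end=' ')
for nm in('side','scene'):
    cc=get_calibration(nm);print(nm,'TCP px',proj(cc,[o['position'],C2,C2+.095*a]).round(1).tolist())
E
```

```text
TCP px [[253.8 216.3]] TCP in cam [-0.001  0.018  0.19 ]
-0.095 [252.4  96.8] w 35.3 top [252.3  87.5] depth 0.186
-0.06 [252.3 146.6] w 36.3 top [252.2 140.5] depth 0.181
-0.03 [252.2 191.5] w 37.3 top [252.  188.5] depth 0.176
0 [252.1 238.8] w 38.4 top [251.9 239.3] depth 0.172
0.03 [252. 289.] w 39.4 top [251.8 293.3] depth 0.167
80 None 92 (np.int64(245), np.int64(272), 28) 104 (np.int64(242), np.int64(276), 35) 116 (np.int64(242), np.int64(276), 35) 128 (np.int64(241), np.int64(276), 36) 140 (np.int64(241), np.int64(274), 34) 152 (np.int64(240), np.int64(274), 35) 164 (np.int64(240), np.int64(274), 35) 176 (np.int64(239), np.int64(274), 36) 188 (np.int64(239), np.int64(274), 36) 200 (np.int64(238), np.int64(273), 36) 212 (np.int64(237), np.int64(273), 37) 224 (np.int64(237), np.int64(272), 36) side TCP px [[284.5, 192.5], [283.2, 184.7], [304.5, 163.0]]
scene TCP px [[278.6, 188.8], [277.3, 183.4], [293.3, 170.4]]
```

The visible fingertips in the side view, at about (277,178), are far from the projected TCP at (284,192). The real tips must stop short of the reported TCP along the tool axis. Quantifying this.

```bash
python3 - <<'E'
from g2 import *
o=observe();z=R.from_euler('xyz',o['orientation']).as_matrix()[:,2]
for nm in('side','scene','wrist'):
    c=get_calibration(nm);print(nm,[(k,proj(c,[o['position']-z*k])[0].round(1).tolist()) for k in(0,.01,.02,.03,.04)])
# dark finger profile in side image along tool line
im=snapshot('side').astype(int);c=get_calibration('side')
for k in np.arange(-.02,.07,.004):
    u,v=proj(c,[o['position']-z*k])[0].round().astype(int);print(round(k,3),im[v,u].tolist(),end='; ')
print()
im=snapshot('wrist').astype(int);c=get_calibration('wrist')
print('wrist col',[(v,im[v,254].tolist()) for v in range(204,250,3)])
E
```

```text
side [(0, [284.5, 192.5]), (0.01, [283.0, 188.9]), (0.02, [281.5, 185.3]), (0.03, [280.0, 181.7]), (0.04, [278.5, 178.1])]
scene [(0, [278.6, 188.8]), (0.01, [277.3, 186.2]), (0.02, [276.0, 183.7]), (0.03, [274.7, 181.1]), (0.04, [273.3, 178.5])]
wrist [(0, [253.8, 216.3]), (0.01, [253.8, 221.9]), (0.02, [253.7, 228.2]), (0.03, [253.6, 235.2]), (0.04, [253.5, 243.1])]
-0.02 [22, 74, 95]; -0.016 [23, 75, 96]; -0.012 [21, 73, 94]; -0.008 [22, 74, 95]; -0.004 [22, 74, 95]; 0.0 [20, 73, 95]; 0.004 [9, 71, 100]; 0.008 [107, 92, 72]; 0.012 [143, 107, 70]; 0.016 [160, 124, 82]; 0.02 [159, 123, 81]; 0.024 [150, 114, 77]; 0.028 [145, 108, 68]; 0.032 [96, 77, 55]; 0.036 [88, 113, 117]; 0.04 [104, 103, 98]; 0.044 [84, 82, 79]; 0.048 [57, 58, 55]; 0.052 [108, 107, 100]; 0.056 [110, 109, 102]; 0.06 [50, 51, 48]; 0.064 [96, 96, 89]; 0.068 [48, 49, 46]; 
wrist col [(204, [195, 167, 131]), (207, [195, 167, 130]), (210, [196, 166, 131]), (213, [196, 168, 132]), (216, [196, 167, 131]), (219, [197, 168, 134]), (222, [196, 166, 132]), (225, [115, 98, 82]), (228, [56, 54, 52]), (231, [59, 57, 54]), (234, [55, 54, 54]), (237, [55, 52, 51]), (240, [52, 51, 53]), (243, [51, 50, 50]), (246, [51, 52, 51]), (249, [53, 53, 53])]
```

The side view shows the dowel 8–32 mm behind the reported TCP, where it should be. The real fingertips end about 33 mm short of the reported TCP. I'll open and advance 30 mm farther along the tool axis, watching the force.

Request:
jog_arm([
  [0.004, 0.0025, 0.009, 0, 0, 0],
  [0.004, 0.0025, 0.009, 0, 0, 0],
  [0.004, 0.0025, 0.009, 0, 0, 0],
  [0.004, 0.0025, 0.009, 0, 0, 0],
  [0.004, 0.0025, 0.009, 0, 0, 0],
  [0.005, 0.001, 0.009, 0, 0, 0],
], gripper=0)

```text
t: 13.85
position: [0.5167, 0.2145, 0.1151]
orientation: [2.62, -0.0, -1.038]
ft_force: [0.2, -0.2, 0.5]
width: 0.99
```

Request:
jog_arm([
  [-0.004, -0.0025, -0.008, 0, 0, 0],
  [-0.008, -0.005, -0.016, 0, 0, 0],
  [-0.012, -0.007, -0.024, 0, 0, 0],
  [-0.015, -0.009, -0.03, 0, 0, 0],
  [-0.017, -0.01, -0.0345, 0, 0, 0],
  [-0.017, -0.01, -0.0345, 0, 0, 0],
])

```text
t: 14.45
position: [0.4992, 0.2043, 0.0801]
orientation: [2.618, 0.0, -1.038]
ft_force: [0.1, 0.0, -0.0]
width: 1.001
```

```bash
python3 g2.py|tail -2; python3 - <<'E'
from g2 import *
o=observe();z=R.from_euler('xyz',o['orientation']).as_matrix();im=snapshot('side').astype(int);c=get_calibration('side')
for x in(-.05,.05):
  print(x,[(round(k,3),im[tuple(proj(c,[o['position']-z[:,2]*k+z[:,0]*x])[0].round().astype(int)[::-1])].tolist()) for k in np.arange(.0,.08,.008)])
E
```

```text
now [0.4992 0.2043 0.0801] w 1.001 F [ 0.1  0.  -0. ] j [ 0.25  0.74  1.09 -0.15  1.81  1.29]
shift [0.0118 0.0098 0.0247] rot [-0.  0. -0.]
-0.05 [(np.float64(0.0), [106, 107, 101]), (np.float64(0.008), [108, 108, 102]), (np.float64(0.016), [159, 149, 142]), (np.float64(0.024), [149, 140, 134]), (np.float64(0.032), [159, 151, 144]), (np.float64(0.04), [147, 115, 80]), (np.float64(0.048), [146, 118, 86]), (np.float64(0.056), [30, 30, 31]), (np.float64(0.064), [23, 23, 24]), (np.float64(0.072), [28, 28, 29])]
0.05 [(np.float64(0.0), [104, 104, 100]), (np.float64(0.008), [111, 112, 107]), (np.float64(0.016), [94, 94, 90]), (np.float64(0.024), [154, 145, 137]), (np.float64(0.032), [171, 162, 153]), (np.float64(0.04), [166, 159, 152]), (np.float64(0.048), [134, 51, 34]), (np.float64(0.056), [134, 22, 20]), (np.float64(0.064), [130, 39, 30]), (np.float64(0.072), [20, 27, 25])]
```

Request:
jog_arm([
  [0, 0, 0, 0, 0, 0],
  [0, 0, 0, 0, 0, 0],
  [0, 0, 0, 0, 0, 0],
  [0, 0, 0, 0, 0, 0],
  [0, 0, 0, 0, 0, 0],
  [0, 0, 0, 0, 0, 0],
], gripper=255)

```text
t: 15.1
position: [0.4994, 0.2058, 0.0809]
orientation: [2.621, 0.002, -1.037]
ft_force: [-0.5, 6.4, 1.6]
width: 0.261
```

Gripped at width 0.26. I'll record the dowel's pose in the tool, then lift out along the V normal and upward.

```bash
cat > g3.py <<'E'
from pose import *
import sys
dc=np.load('dc.npy');av=np.load('av.npy')   # dowel centre and axis in the tool frame
CR=[.4789,.4193,-2.3518]
def target(h,dx=0,dy=0):
    xh,y=frame(CR[2]);up=np.array([0,0,1.])
    # tool frame with x=y and dowel axis along xh
    M=np.c_[y,np.cross(xh,y)*0,xh]
    B0=np.c_[np.array([1,0,0]),np.cross(av,[1,0,0]),av];B1=np.c_[y,np.cross(xh,y),xh]
    R1=B1@np.linalg.inv(B0);Cc=np.array([CR[0],CR[1],.075+h])+dx*xh+dy*y
    return Cc-R1@dc,R1
def go(*k):
    P,R1=target(*k);need(P,R1[:,2],R1[:,0]);return P,R1
E
python3 - <<'E'
from g2 import *
o=observe();M=R.from_euler('xyz',o['orientation']).as_matrix();dc=M.T@(C2-o['position']);av=M.T@a;print(dc,av);dc[0]=0;av[0]=0;av/=np.linalg.norm(av);np.save('dc.npy',dc);np.save('av.npy',av)
E
```

```text
[-0.00136659  0.00674056 -0.05023248] [-0.00204809  0.90516607 -0.42505316]
```

Request:
jog_arm([
  [0.004, 0.0025, 0.0035, 0, 0, 0],
  [0.0095, 0.0055, 0.008, 0, 0, 0],
  [0.0155, 0.009, 0.0126, 0, 0, 0],
  [0.0155, 0.009, 0.03, 0, 0, 0],
  [0.0155, 0.009, 0.06, 0, 0, 0],
  [0.0155, 0.009, 0.1, 0, 0, 0],
  [0.0155, 0.009, 0.13, 0, 0, 0],
])

```text
t: 15.8
position: [0.5154, 0.2148, 0.2133]
orientation: [2.623, 0.001, -1.038]
ft_force: [0.5, -0.2, -0.9]
width: 0.257
```

```bash
python3 - <<'E'
from g3 import *
for h in(.12,.0): print(go(h)[1].round(2)[:,2])
E
```

```text
now [0.5154 0.2148 0.2133] w 0.257 F [ 0.5 -0.2 -0.9] j [ 0.26  0.68  0.83 -0.16  2.13  1.24]
shift [-0.0172  0.2239 -0.0609] rot [ 33.8 -43.5  13.5]
[ 0.3   0.3  -0.91]
now [0.5154 0.2148 0.2133] w 0.257 F [ 0.5 -0.2 -0.9] j [ 0.26  0.68  0.83 -0.16  2.13  1.24]
shift [-0.0172  0.2239 -0.1809] rot [ 33.8 -43.5  13.5]
[ 0.3   0.3  -0.91]
```

Request:
jog_arm([
  [0, 0, 0.03, 4.8, -6.2, 1.9],
  [0, 0.01, 0.05, 9.6, -12.4, 3.8],
  [-0.003, 0.03, 0.05, 14.4, -18.6, 5.8],
  [-0.006, 0.06, 0.04, 19.3, -24.8, 7.7],
  [-0.01, 0.09, 0.03, 24.1, -31, 9.6],
  [-0.013, 0.125, 0.01, 29, -37.2, 11.6],
  [-0.015, 0.16, -0.01, 33.8, -43.5, 13.5],
  [-0.017, 0.195, -0.03, 33.8, -43.5, 13.5],
])

```text
t: 16.6
position: [0.4962, 0.409, 0.1823]
orientation: [-2.701, 0.001, -0.782]
ft_force: [1.1, 1.0, -2.0]
width: 0.263
```

```bash
cat > seen.py <<'E'
from g3 import *
# compare dowel red blob with the prediction in all cameras
def redpix(c,nm,Cn,ax):
    q=proj(c,[Cn+.0715*ax])[0];im=snapshot(nm);h=cv2.cvtColor(im,cv2.COLOR_RGB2HSV)
    m=(((h[...,0]<6)|(h[...,0]>174))&(h[...,1]>150)&(h[...,2]>50)).astype(np.uint8)
    k,l,s,ce=cv2.connectedComponentsWithStats(m);print(nm,'pred mid',q.round(1),'ends',proj(c,[Cn+.048*ax,Cn+.095*ax,Cn-.095*ax]).round(1).tolist(),[(s[j].tolist(),ce[j].round(1).tolist()) for j in range(1,k) if s[j,4]>30 and abs(ce[j]-q).max()<60])
    cv2.imwrite('pics/s_%s.png'%nm,im[:,:,::-1])
def now():
    o=observe();M=R.from_euler('xyz',o['orientation']).as_matrix();return o['position']+M@dc,M@av
if __name__=='__main__':
    Cn,ax=now();print('dowel',Cn,ax)
    for nm in('side','scene','wrist'): redpix(get_calibration(nm),nm,Cn,ax)
E
python3 -c "
from g3 import *
go(.05);go(0)";python3 seen.py
```

```text
now [0.4962 0.409  0.1823] w 0.263 F [ 1.1  1.  -2. ] j [0.44 0.36 1.45 0.19 0.92 1.14]
shift [ 0.002   0.0298 -0.0999] rot [-0.1  0.   0. ]
now [0.4962 0.409  0.1823] w 0.263 F [ 1.1  1.  -2. ] j [0.44 0.36 1.45 0.19 0.92 1.14]
shift [ 0.002   0.0298 -0.1499] rot [-0.1  0.   0. ]
dowel [0.47687535 0.38947285 0.22481692] [-0.70447724 -0.70972517 -0.0014154 ]
side pred mid [252.2 175.7] ends [[241.9, 173.6], [262.7, 177.9], [182.6, 161.6]] [([240, 170, 24, 16, 247], [251.7, 177.0]), ([211, 217, 22, 17, 196], [220.9, 226.4])]
scene pred mid [255.3 189.7] ends [[247.4, 188.1], [263.2, 191.4], [200.9, 178.6]] [([247, 188, 16, 10, 111], [254.3, 192.7]), ([224, 216, 12, 6, 62], [229.5, 218.8]), ([255, 223, 6, 27, 99], [258.0, 236.6])]
wrist pred mid [257.9 422.1] ends [[257.9, 367.2], [257.8, 481.1], [258.4, 93.4]] []
```

Request:
jog_arm([
  [0.001, 0.015, 0, 0, 0, 0],
  [0.002, 0.03, -0.01, 0, 0, 0],
  [0.002, 0.03, -0.05, 0, 0, 0],
  [0.002, 0.03, -0.09, 0, 0, 0],
  [0.002, 0.03, -0.105, 0, 0, 0],
  [0.002, 0.03, -0.105, 0, 0, 0],
])

```text
t: 17.35
position: [0.4988, 0.4402, 0.0741]
orientation: [-2.709, 0.002, -0.779]
ft_force: [0.8, -0.1, -2.0]
width: 0.258
```

```bash
python3 seen.py;python3 - <<'E'
from seen import *
Cn,ax=now();print(Cn,ax);go(0.0)
xh,y=frame(CR[2]);up=np.array([0,0,1.])
for nm in('side','scene'):
    c=get_calibration(nm);im=cv2.imread('pics/s_%s.png'%nm)[:,:,::-1].astype(int)
    print(nm,'along axis:')
    for s in np.r_[np.arange(-.112,-.08,.003),np.arange(.085,.112,.003)]:
        u,v=proj(c,[Cn+s*ax])[0].round().astype(int);print(round(s,3),im[v,u].tolist(),end=' ')
    print('\nacross -.04,-.085')
    for s in(-.085,-.035,.035):
        print(s,[(round(t*1e3),im[tuple(proj(c,[Cn+s*ax+up*t])[0].round().astype(int)[::-1])].tolist()) for t in np.arange(-.022,.023,.004)])
E
```

```text
dowel [0.47981658 0.42079805 0.11691874] [-0.70248764 -0.71166564  0.00656696]
side pred mid [238.3 220.1] ends [[228.6, 217.9], [248.2, 222.4], [172.9, 204.9]] [([211, 214, 47, 53, 705], [240.9, 234.7])]
scene pred mid [246.  219.2] ends [[238.5, 217.6], [253.6, 220.8], [194.2, 208.1]] [([239, 216, 17, 10, 100], [246.6, 220.5]), ([255, 224, 6, 27, 103], [257.9, 236.8])]
wrist pred mid [253.5 414.1] ends [[253.5, 361.1], [253.5, 471.1], [253.7, 98.0]] []
[0.4811339  0.4217167  0.12107693] [-7.02422457e-01 -7.11759996e-01 -6.32401931e-04]
now [0.5004 0.4413 0.0785] w 0.258 F [ 0.6 -0.1 -0.9] j [0.49 0.52 1.53 0.2  0.68 1.14]
shift [-0.0022 -0.0025 -0.0461] rot [-0.   0.  -0.1]
side along axis:
-0.112 [217, 208, 181] -0.109 [212, 201, 176] -0.106 [199, 190, 164] -0.103 [149, 145, 117] -0.1 [64, 75, 43] -0.097 [208, 163, 104] -0.094 [255, 240, 176] -0.091 [255, 240, 177] -0.088 [252, 229, 161] -0.085 [254, 235, 170] -0.082 [255, 239, 176] 0.085 [160, 31, 26] 0.088 [153, 26, 22] 0.091 [161, 31, 26] 0.094 [165, 31, 27] 0.097 [138, 20, 17] 0.1 [148, 136, 131] 0.103 [159, 170, 164] 0.106 [1
[... 1471 characters left out ...]
194, 139]), (2, [245, 220, 161]), (6, [246, 227, 169]), (10, [247, 231, 174]), (14, [242, 215, 159]), (18, [173, 153, 134]), (22, [70, 99, 116])]
-0.035 [(-22, [72, 93, 107]), (-18, [112, 102, 96]), (-14, [171, 136, 103]), (-10, [217, 170, 123]), (-6, [239, 204, 144]), (-2, [246, 226, 166]), (2, [247, 235, 178]), (6, [247, 239, 187]), (10, [246, 228, 172]), (14, [246, 228, 172]), (18, [210, 176, 141]), (22, [140, 129, 125])]
0.035 [(-22, [128, 85, 68]), (-18, [158, 120, 89]), (-14, [177, 138, 101]), (-10, [183, 141, 105]), (-6, [181, 142, 105]), (-2, [174, 134, 98]), (2, [161, 124, 91]), (6, [155, 115, 86]), (10, [186, 98, 78]), (14, [235, 100, 87]), (18, [240, 97, 89]), (22, [226, 96, 97])]
```

The dowel centre agrees with the prediction axially within 1–2 mm, but it may be tilted about 3° with the red end low. Measuring the tilt properly.

```bash
cat > tilt.py <<'E'
from seen import *
Cn,ax=now();up=np.array([0,0,1.]);t=np.arange(-.03,.03,.0005)
for nm in('side','scene'):
    c=get_calibration(nm);im=snapshot(nm);h=cv2.cvtColor(im,cv2.COLOR_RGB2HSV).astype(int)
    m=(((h[...,0]>7)&(h[...,0]<26)&(h[...,1]>55)&(h[...,2]>100))|(((h[...,0]<7)|(h[...,0]>174))&(h[...,1]>150)&(h[...,2]>50))).astype(np.float32)
    out=[]
    for s in(-.08,-.06,-.04,-.03,.035,.045,.055,.065,.075,.085):
        q=proj(c,Cn+s*ax+t[:,None]*up).astype(np.float32);v=cv2.remap(m,q[:,0].reshape(-1,1),q[:,1].reshape(-1,1),1).ravel()>.5
        i=np.where(v)[0]
        if len(i): out.append((round(s*1e3),round(t[i[0]]*1e3,1),round(t[i[-1]]*1e3,1),round(t[i].mean()*1e3,1)))
    print(nm,out)
go(0.0)
E
python3 tilt.py
```

```text
side [(-80, np.float64(-9.0), np.float64(21.0), np.float64(1.9)), (-60, np.float64(-11.5), np.float64(20.5), np.float64(-0.1)), (-40, np.float64(-12.5), np.float64(20.0), np.float64(-0.9)), (-30, np.float64(-12.0), np.float64(19.0), np.float64(-2.4)), (35, np.float64(-30.0), np.float64(12.0), np.float64(-3.6)), (45, np.float64(-30.0), np.float64(11.5), np.float64(-7.1)), (55, np.float64(-15.0), np.float64(11.5), np.float64(-1.7)), (65, np.float64(-17.5), np.float64(11.5), np.float64(-3.0)), (75, np.float64(-18.0), np.float64(9.0), np.float64(-4.5)), (85, np.float64(-20.5), np.float64(9.0), np.float64(-5.7))]
scene [(-80, np.float64(-11.0), np.float64(22.0), np.float64(5.5)), (-60, np.float64(-14.0), np.float64(23.5), np.float64(4.8)), (-40, np.float64(-16.5), np.float64(20.5), np.float64(0.8)), (-30, np.float64(-14.0), np.float64(19.5), np.float64(1.9)), (35, np.float64(-21.0), np.float64(23.5), np.float64(1.3)), (45, np.float64(-18.5), np.float64(20.5), np.float64(1.0)), (55, np.float64(-21.0), np.float64(6.0), np.float64(-7.5)), (65, np.float64(-20.5), np.float64(4.5), np.float64(-8.0)), (75, np.float64(-21.5), np.float64(7.5), np.float64(-7.0)), (85, np.float64(-23.0), np.float64(6.5), np.float64(-8.2))]
now [0.5002 0.4413 0.0787] w 0.26 F [ 0.6 -0.4 -1.7] j [0.49 0.52 1.53 0.2  0.68 1.14]
shift [-0.002  -0.0025 -0.0463] rot [-0.   0.  -0.1]
```

Both cameras agree: the red end is 4° low. Correcting the model, then levelling.

```bash
python3 - <<'E'
from seen import *
o=observe();M=R.from_euler('xyz',o['orientation']).as_matrix();at=M@av-np.array([0,0,.07]);at/=np.linalg.norm(at)
d2=dc+M.T@np.array([0,0,-.0015]);np.save('av.npy',M.T@at);np.save('dc.npy',d2)
E
python3 -c "
from g3 import *
for h in(.03,.006,0): print(h);go(h)"
```

```text
0.03
now [0.5002 0.4413 0.0787] w 0.26 F [ 0.6 -0.4 -1.7] j [0.49 0.52 1.53 0.2  0.68 1.14]
shift [-0.0041 -0.0045 -0.0166] rot [-2.9  2.8 -0.1]
0.006
now [0.5002 0.4413 0.0787] w 0.26 F [ 0.6 -0.4 -1.7] j [0.49 0.52 1.53 0.2  0.68 1.14]
shift [-0.0041 -0.0045 -0.0406] rot [-2.9  2.8 -0.1]
0
now [0.5002 0.4413 0.0787] w 0.26 F [ 0.6 -0.4 -1.7] j [0.49 0.52 1.53 0.2  0.68 1.14]
shift [-0.0041 -0.0045 -0.0466] rot [-2.9  2.8 -0.1]
```

Request:
jog_arm([
  [-0.002, -0.002, -0.004, -1.5, 1.4, 0],
  [-0.004, -0.0045, -0.01, -2.9, 2.8, 0],
  [-0.004, -0.0045, -0.0165, -2.9, 2.8, 0],
  [-0.004, -0.0045, -0.0165, -2.9, 2.8, 0],
])

```text
t: 18.0
position: [0.496, 0.4367, 0.0618]
orientation: [-2.772, -0.0, -0.779]
ft_force: [0.3, 0.5, -0.8]
width: 0.259
```

```bash
python3 tilt.py; python3 - <<'E'
from seen import *
Cn,ax=now();print('Cn',Cn,ax);xh,y=frame(CR[2]);c=get_calibration('wrist');im=snapshot('wrist').astype(int)
C0=np.array([*CR[:2],0])
print('rel x,y mm',(Cn-C0)@xh*1e3,(Cn-C0)@y*1e3)
print('foot px',proj(c,[Cn-.095*ax,Cn-.095*ax+[0,0,.012]]).round(1).tolist(),'plate top inner',proj(c,[C0-.101*xh+[0,0,.09]+d*y for d in(-.025,0,.025)]).round(1).tolist(), 'outer base',proj(c,[C0-.118*xh+[0,0,.012]]).round(1).tolist())
u=int(proj(c,[Cn-.095*ax])[0][0])
for uu in(u,u+30):print(uu,[(v,im[v,uu].tolist()) for v in range(60,130,3)])
E
```

```text
side [(-80, np.float64(-14.0), np.float64(2.0), np.float64(-6.0)), (-60, np.float64(-12.0), np.float64(18.5), np.float64(-1.2)), (-40, np.float64(-12.5), np.float64(18.0), np.float64(-2.2)), (-30, np.float64(-12.5), np.float64(17.5), np.float64(0.0)), (35, np.float64(-30.0), np.float64(15.5), np.float64(-7.2)), (45, np.float64(-29.5), np.float64(15.5), np.float64(-3.7)), (55, np.float64(-13.0), np.float64(15.5), np.float64(1.3)), (65, np.float64(-11.5), np.float64(17.0), np.float64(2.8)), (75, np.float64(-12.0), np.float64(16.5), np.float64(2.3)), (85, np.float64(-12.0), np.float64(16.0), np.float64(2.0))]
scene [(-80, np.float64(-15.5), np.float64(18.5), np.float64(1.5)), (-60, np.float64(-14.0), np.float64(19.5), np.float64(2.8)), (-40, np.float64(-17.0), np.float64(21.0), np.float64(2.0)), (-30, np.float64(-15.0), np.float64(20.0), np.float64(2.5)), (35, np.float64(-16.5), np.float64(21.5), np.float64(2.5)), (45, np.float64(-11.5), np.float64(16.0), np.float64(2.3)), (55, np.float64(-14.5), np.float64(15.0), np.float64(0.3)), (65, np.float64(-11.5), np.float64(13.5), np.float64(1.
[... 910 characters left out ...]
 (111, [246, 215, 173]), (114, [246, 215, 172]), (117, [246, 214, 172]), (120, [246, 215, 172]), (123, [247, 215, 172]), (126, [248, 218, 175]), (129, [247, 214, 173])]
284 [(60, [107, 104, 95]), (63, [108, 103, 95]), (66, [109, 105, 95]), (69, [112, 109, 99]), (72, [113, 107, 97]), (75, [110, 105, 96]), (78, [117, 116, 112]), (81, [203, 203, 205]), (84, [211, 212, 213]), (87, [206, 207, 207]), (90, [145, 145, 144]), (93, [88, 85, 81]), (96, [86, 81, 78]), (99, [91, 87, 84]), (102, [87, 83, 80]), (105, [92, 85, 82]), (108, [92, 87, 84]), (111, [91, 84, 84]), (114, [93, 82, 80]), (117, [91, 83, 81]), (120, [105, 96, 97]), (123, [123, 120, 119]), (126, [151, 150, 152]), (129, [160, 158, 159])]
```

The dowel is level, and the plate's inner edge is where I predicted (row 90). The foot end is about 3 mm too far toward red, so I'm shifting back 2.5 mm and lowering.

Request:
jog_arm([
  [0.001, 0.001, -0.003, 0, 0, 0],
  [0.0018, 0.0018, -0.008, 0, 0, 0],
  [0.0018, 0.0018, -0.014, 0, 0, 0],
  [0.0018, 0.0018, -0.02, 0, 0, 0],
  [0.0018, 0.0018, -0.024, 0, 0, 0],
  [0.0018, 0.0018, -0.024, 0, 0, 0],
])

```text
t: 18.75
position: [0.4977, 0.4384, 0.0376]
orientation: [-2.773, -0.0, -0.779]
ft_force: [-0.3, 0.0, -1.3]
width: 0.261
```

Request:
jog_arm([
  [0, 0, -0.001, 0, 0, 0],
  [0, 0, -0.002, 0, 0, 0],
  [0, 0, -0.003, 0, 0, 0],
  [0, 0, -0.003, 0, 0, 0],
])

```text
t: 19.15
position: [0.4977, 0.4384, 0.0345]
orientation: [-2.773, -0.0, -0.779]
ft_force: [-0.6, -0.2, -1.3]
width: 0.259
```

Request:
jog_arm([
  [0, 0, -0.001, 0, 0, 0],
  [0, 0, -0.002, 0, 0, 0],
  [0, 0, -0.002, 0, 0, 0],
])

```text
t: 19.45
position: [0.4977, 0.4384, 0.0325]
orientation: [-2.773, -0.0, -0.779]
ft_force: [0.3, 0.8, -0.8]
width: 0.257
```

Request:
jog_arm([
  [0, 0, -0.001, 0, 0, 0],
  [0, 0, -0.002, 0, 0, 0],
  [0, 0, -0.002, 0, 0, 0],
])

```text
t: 19.75
position: [0.498, 0.4387, 0.0313]
orientation: [-2.771, -0.001, -0.778]
ft_force: [-2.3, -0.2, 4.3]
width: 0.261
```

```bash
python3 tilt.py; python3 - <<'E'
from seen import *
Cn,ax=now();xh,y=frame(CR[2]);c=get_calibration('wrist');im=snapshot('wrist').astype(int);C0=np.array([*CR[:2],0]);print(Cn)
print('foot px',proj(c,[Cn-.095*ax,Cn-.095*ax+[0,0,.012]]).round(1).tolist(),'plate top inner',proj(c,[C0-.101*xh+[0,0,.09]+d*y for d in(-.025,0,.025)]).round(1).tolist())
for uu in(256,286):print(uu,[(v,im[v,uu].tolist()) for v in range(80,120,2)])
for r in(115,130):
    print(r,[(u,im[r,u].tolist()) for u in range(214,300,4)])
E
```

```text
side [(-80, np.float64(-13.5), np.float64(18.0), np.float64(-1.8)), (-60, np.float64(-14.0), np.float64(17.5), np.float64(-2.3)), (-40, np.float64(-14.0), np.float64(2.5), np.float64(-5.7)), (-30, np.float64(-12.0), np.float64(17.0), np.float64(2.5)), (35, np.float64(-13.0), np.float64(16.0), np.float64(1.5)), (45, np.float64(-13.0), np.float64(29.5), np.float64(4.4)), (55, np.float64(-12.0), np.float64(17.0), np.float64(2.5)), (65, np.float64(-12.0), np.float64(18.0), np.float64(3.0)), (75, np.float64(-12.5), np.float64(18.0), np.float64(2.8)), (85, np.float64(-12.5), np.float64(16.0), np.float64(1.8))]
scene [(-80, np.float64(-17.0), np.float64(18.0), np.float64(0.5)), (-60, np.float64(-15.5), np.float64(19.5), np.float64(2.0)), (-40, np.float64(-18.5), np.float64(21.0), np.float64(1.3)), (-30, np.float64(-15.5), np.float64(19.5), np.float64(2.0)), (35, np.float64(-18.0), np.float64(29.5), np.float64(5.8)), (45, np.float64(-14.5), np.float64(17.0), np.float64(1.3)), (55, np.float64(-16.0), np.float64(14.5), np.float64(-0.7)), (65, np.float64(-13.0), np.float64(13.0), np.float64(0.0
[... 1638 characters left out ...]
07, 164]), (274, [224, 192, 151]), (278, [170, 142, 110]), (282, [93, 85, 84]), (286, [96, 90, 87]), (290, [160, 158, 160]), (294, [130, 130, 132]), (298, [50, 93, 116])]
130 [(214, [68, 101, 121]), (218, [153, 152, 153]), (222, [173, 173, 175]), (226, [169, 163, 162]), (230, [160, 153, 152]), (234, [119, 111, 110]), (238, [185, 155, 121]), (242, [224, 193, 153]), (246, [236, 205, 165]), (250, [248, 217, 175]), (254, [253, 222, 179]), (258, [253, 221, 179]), (262, [254, 223, 182]), (266, [248, 217, 174]), (270, [239, 207, 166]), (274, [224, 192, 152]), (278, [169, 141, 112]), (282, [148, 140, 139]), (286, [171, 165, 164]), (290, [166, 166, 169]), (294, [133, 132, 136]), (298, [56, 96, 120])]
```

6 N of contact at z 0.074, against a seat height of 0.075. The dowel is centred in the saddles and clear of both plates. Releasing and backing off along the tool axis.

Request:
jog_arm([
  [0, 0, 0, 0, 0, 0],
  [0, 0, 0, 0, 0, 0],
  [0, 0, 0, 0, 0, 0],
  [0, 0, 0, 0, 0, 0],
  [0, 0, 0, 0, 0, 0],
  [0, 0, 0, 0, 0, 0],
], gripper=0)

```text
t: 20.5
position: [0.498, 0.4387, 0.0312]
orientation: [-2.771, -0.001, -0.778]
ft_force: [0.2, -0.6, 0.1]
width: 0.999
```

Request:
jog_arm([
  [-0.0025, -0.0025, 0.009, 0, 0, 0],
  [-0.007, -0.007, 0.027, 0, 0, 0],
  [-0.015, -0.015, 0.055, 0, 0, 0],
  [-0.025, -0.025, 0.09, 0, 0, 0],
  [-0.035, -0.035, 0.13, 0, 0, 0],
  [-0.04, -0.04, 0.16, 0, 0, 0],
  [-0.04, -0.04, 0.18, 0, 0, 0],
  [-0.04, -0.04, 0.18, 0, 0, 0],
])

```text
t: 21.3
position: [0.4587, 0.399, 0.2153]
orientation: [-2.765, -0.003, -0.778]
ft_force: [0.2, 0.3, 0.2]
width: 0.996
```

```bash
python3 - <<'E'
from h import *
from g3 import CR,frame
print({k:np.round(v,3) for k,v in observe().items() if k in('t','position','ft_force','width')})
xh,y=frame(CR[2]);C=np.array([*CR[:2],.075]);t=np.arange(-.03,.03,.0005)
for nm in('wrist','side','scene'):
    c=get_calibration(nm);im=snapshot(nm);cv2.imwrite('pics/f_%s.png'%nm,im[:,:,::-1]);h=cv2.cvtColor(im,cv2.COLOR_RGB2HSV).astype(int)
    wood=(h[...,0]>7)&(h[...,0]<26)&(h[...,1]>55)&(h[...,2]>100);red=((h[...,0]<7)|(h[...,0]>174))&(h[...,1]>150)&(h[...,2]>50)
    def samp(m,P):
        q=proj(c,P).astype(np.float32);return cv2.remap(m.astype(np.float32),q[:,:1].copy(),q[:,1:].copy(),1).ravel()>.5
    s=np.arange(-.12,.12,.0005);P=C+s[:,None]*xh+np.array([0,0,.008])
    w=s[samp(wood,P)];r=s[samp(red,P)];print(nm,'wood',w.min()*1e3 if len(w) else 0,w.max()*1e3 if len(w) else 0,'red',np.round([r.min()*1e3,r.max()*1e3],1) if len(r) else 0)
    d=y if nm=='wrist' else np.array([0,0,1.])
    for s0 in(-.085,-.04,.0,.04,.06,.085):
        i=np.where(samp(wood|red,C+s0*xh+t[:,None]*d))[0]
        if len(i):print(round(s0*1e3),t[i[0]]*1e3,t[i[-1]]*1e3,end=' | ')
    print()
E
```

```text
{'t': np.float64(21.3), 'position': array([0.459, 0.399, 0.215]), 'ft_force': array([0.249, 0.268, 0.231]), 'width': np.float64(0.996)}
wrist wood -97.99999999999997 47.500000000000156 red [ 48.  108.5]
-85 -10.999999999999982 13.500000000000039 | -40 -10.999999999999982 13.500000000000039 | 0 -10.499999999999982 12.000000000000039 | 40 -10.499999999999982 13.000000000000039 | 60 -8.49999999999998 12.000000000000039 | 85 -8.99999999999998 12.000000000000039 | 
side wood -101.49999999999999 44.50000000000015 red [ 45.5 115.5]
-85 -14.999999999999986 16.500000000000043 | -40 -14.499999999999986 17.000000000000043 | 0 -14.499999999999986 16.500000000000043 | 40 -14.499999999999986 19.000000000000046 | 60 -11.499999999999982 16.500000000000043 | 85 -14.999999999999986 17.500000000000043 | 
scene wood -97.99999999999997 48.500000000000156 red [ 51.5 114. ]
-85 -18.99999999999999 16.000000000000043 | -40 -18.49999999999999 16.500000000000043 | 0 -19.49999999999999 29.500000000000053 | 40 -15.999999999999986 23.00000000000005 | 60 -14.499999999999986 16.000000000000043 | 85 -15.499999999999986 19.500000000000046 |
```

The dowel lies level and centred: the paint boundary is at +48 mm in the wrist view, and the side offset is steady at 1 mm. One quick check of the bystanders against the first picture, then hand in.

```bash
python3 - <<'E'
import cv2,numpy as np
from cell import sign_off
for o,n in(('b1','side'),('a1','scene')):
    a=cv2.resize(cv2.imread(f'pics/{o}.png'),(512,384),interpolation=cv2.INTER_AREA);b=cv2.imread(f'pics/f_{n}.png')
    m=(cv2.GaussianBlur(cv2.absdiff(a,b),(5,5),0).max(2)>35).astype(np.uint8)
    k,l,s,c=cv2.connectedComponentsWithStats(m);print(n,[s[i].tolist() for i in range(1,k) if s[i,4]>25])
print(sign_off())
E
```

```text
side [[106, 0, 132, 100, 6572], [226, 0, 180, 83, 7408], [347, 0, 165, 384, 38312], [442, 0, 60, 9, 372], [251, 3, 12, 10, 49], [209, 39, 15, 7, 51], [212, 47, 9, 11, 59], [116, 58, 12, 14, 79], [322, 66, 27, 19, 222], [118, 72, 6, 9, 31], [173, 76, 112, 98, 4083], [494, 89, 18, 40, 132], [133, 99, 12, 9, 37], [133, 105, 9, 14, 56], [295, 121, 45, 53, 883], [219, 148, 54, 31, 440], [242, 173, 9, 8, 33], [0, 174, 70, 50, 1475], [292, 184, 13, 8, 33], [150, 187, 21, 44, 409], [339, 195, 14, 14, 31], [273, 203, 12, 7, 28], [171, 213, 79, 31, 999], [119, 235, 33, 25, 602], [197, 243, 32, 14, 218], [260, 252, 111, 74, 3016], [0, 256, 15, 32, 301], [243, 256, 5, 8, 29], [246, 276, 12, 5, 32], [216, 306, 48, 18, 310], [120, 318, 19, 31, 228], [139, 325, 37, 44, 557], [382, 340, 15, 11, 51], [391, 346, 19, 23, 210], [176, 349, 31, 35, 533], [372, 365, 6, 19, 34]]
scene [[430, 16, 82, 56, 2126], [425, 45, 87, 54, 1494], [235, 69, 208, 115, 9000], [343, 122, 98, 148, 6541], [507, 132, 5, 16, 54], [194, 213, 63, 23, 626], [215, 234, 25, 9, 117], [265, 236, 79, 54, 1654], [377, 255, 10, 18, 99], [356, 257, 98, 111, 5416], [452, 267, 32, 66, 1107], [385, 336, 13, 11, 71]]
the job is handed in; nothing more can be done
None
```

I handed the job in at about 21 s of robot time with the red-ended dowel in the drilling cradle. However, one wrist-force reading on the way was over the 120 N limit, so the run may be judged failed.

- **What I did:** I took the dowel out of the stand by its red end and set it in the V-rest with its foot against the stop, red end up. I let go, then took it by its side near the middle and laid it in both cradle saddles with its red end at the red plate.
- **Seating:** When I let go in the cradle there was about 6 N of contact with the dowel at the seat height. Afterwards the wrist camera showed it level, about 1 mm off sideways, with the edge of the red paint 48 mm from the middle as it should be. The side and scene cameras put that edge within about 4 mm of this. The gripper was open, about 15 cm above the dowel, and felt no force.

**What went wrong or disagreed**
- **Force limit:** While turning the arm for the side grasp, one reading was about 132 N, just as joint 3 reached its 0.22 rad limit. I put it down to the joint limit. I backed off at once, the force fell to zero, and the next picture showed nothing moved.
- **Missed grasp:** My first side grasp closed on nothing, because the fingertips end about 33 mm short of the reported tool point. The dowel did not move, and I gripped it on the second try, going about 30 mm deeper.
- **Stop contact:** Pushing the foot onto the stop briefly reached 38 N.
- **Bystanders:** My before-and-after picture comparison was inconclusive. Many areas differed, probably from the arm and its shadows. I had used up my picture views, so I could not check those areas by eye. The other two dowels stood undisturbed in the earlier pictures, but I did not confirm them at the end.

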